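# Set the photo stage's cover to its index arm and load a specimen

## Robot

A 6-joint arm with a two-finger parallel gripper is mounted at the origin on the work surface. World frame = base frame: x ahead of the robot, y to its left, z up, the work surface at z = 0. Lengths are in m, angles in rad, forces in N, time in s.
With the tool pointing down it reaches from about 0.4 to 0.825 m from the base axis. Payload 7 kg.
Tool frame: the origin (TCP) lies at the very end of the fingers, on their centre line; the grasp point (between the pads) lies 19 mm behind it; z points along the fingers, x is the direction in which the jaws open and shut, and the axes are right-handed (so a half turn about z gives the same grasp; the last joint's range is limited). The gripper opens to 85 mm and grips with 20 to 120 N. Pads are 22 mm wide; open, the fingers measure 114 mm over their backs; the gripper's body (76 mm by 85 mm) begins 54 mm behind the grasp point. The pads swing forward as they close: fully open they stand 13 mm farther back than shut.
Start: joints at [-0.886, 0.359, 0.012, 0, -1.224, -0.288], TCP at [0.261, -0.623, 0.197] pointing down, gripper open.
Joint ranges: [-3.07, 3.07], [-1.43, 2.12], [-1.02, 1.25], [-3.03, 1.67], [-3.05, -0], [-3.03, 3.03]. Speed limits (rad/s): [2.39, 2.39, 3.01, 3.14, 3.14, 3.14].

## Interface

Orientations are given as [roll, pitch, yaw] about the fixed x, y, z axes, in that order (R = Rz(yaw) Ry(pitch) Rx(roll)).
In Python, from workcell import read_state, grab_frame, close_job, boxes_of gives the robot as it stands.
- The arm moves only by the tool apply_moves, never from a script. Its argument "moves" is a list of rows, each an object of numbers: "dx", "dy", "dz": the shift along the tool's x, y, z in mm; "turn": the turn about the tool's z in rad; "gripper": the finger opening in mm, from 0 to 85.4. In form: [{"dx": .., "dy": .., "dz": .., "turn": .., "gripper": ..}, ...]. A call has 1 to 5 rows; each row shifts and turns the pose as measured when the row begins, along the tool's axes as they then stand; what a row does not reach is not made up. A row lasts 1/8 s, in which the tool goes at most 62.5 mm and 10.7 degrees, less where a joint would pass 70% of its speed; a pose out of reach is approached as far as the arm can. A call is refused whole if a number of a shift passes 62.5 or a number of a turn 0.188, either way. A call with a gripper value outside its range is refused whole. The fingers move at their own pace and stop on an object; "newtons" is the grip in N (left out, the last holds). Time passes only in rows, so rows that do not move let the fingers close. It gives the time, the measured TCP pose, the force and the opening at its end, in the units of the state.
- read_state(): the state, without advancing time (a new reading comes with each control period).
- grab_frame(name): name is "scene" or "top" or "wrist"; returns a dict with "pixels" (420x560x3 uint8, red, green, blue), "z_map" (420x560 float32, m along the optical axis (not along the pixel's ray), 0 where there is no reading), "intrinsics" (3x3 intrinsics, pixels), "R" (3x3) and "t" (3): a world point X has camera coordinates R X + t. Camera axes: x right, y down, z forward; pixel columns grow to the right and rows downward; lengths in m; the calibration is good to about 2 mm. A picture is of the moment at which its call begins.
- close_job(): hands the job in, once; it reports no verdict.
Trained networks look in a picture, given as the dict that the camera call returned (one of the last four; its "shot" number tells which), for a name from the list of things; names that differ only in an ending like _2 or _b are one class to them, and where a whole thing is asked for, a point or a joint stands for the part that bears it (a point fixed in the world has none). Each returns a list of dicts, best first, with "score" (0 to 1); they miss things now and then, are a little off and sometimes report something else, mostly with a low value. They report only what shows in the picture. A call takes as long as a camera call. They do not tell look-alikes from the thing itself.
- boxes_of(picture, thing): "location" ([row, column] in pixels, amid what is visible of it).
The state is a dict: "time_s": time; "joint_positions": joint angles; "qvel": joint speeds; "tau": joint torques, N m; "eef_pos": TCP position; "tcp_rot": TCP orientation; "contact_force": force on the tool from outside, world axes, zero at the start; "torque": the same for the moment, N m; "grip_width": finger opening in m.
Only numpy, scipy, OpenCV 4.12 (cv2) and the standard library are available. Lean on these libraries where they do the work, as an engineer would, in place of code of your own. Each camera call takes 0.05 s, during which the arm holds its last target. There are 200 camera calls.

## Task

Fold the blue hinged cover of the grey photo stage up by its orange tab until it is in line with the yellow index arm beside it, and let go so that it stays there. Then set the red-banded specimen upright on the stage, wholly on the white disc, putting it down gently rather than dropping it. Leave the index arm as it is set, and do not disturb the other specimens and things on the bench.

Things in the scene. Friction and masses are not known exactly. Their poses are not given: they have to be found in the camera images.
- disc_centre (a point): Centre of the top of the white disc (60 mm across, 33 mm above the bench, 3 mm above the deck round it) on the photo stage fixed to the bench; hidden under the cover at first. z up; x points from the disc square to the hinge line, 115 mm away and 52 mm above the bench; y is parallel to the hinge. The deck is 236 mm wide (y) and ends 45 mm from here in -x, the robot's side.
- hinge_point (a point): Middle of the cover's hinge line, 52 mm above the bench. The point stays, its axes turn with the cover: y along the hinge, -x from the hinge along the cover to the tab, z normal to the cover. The cover is a stiff blue panel 196 mm wide and 6 mm thick, its free edge 155 mm from the hinge line.
- cover_tab (a point): Where to pinch the orange tab: 190 mm from the hinge line in the cover's mid plane, 35 mm out from the cover's free edge, 23 mm from the tab's end. The tab is 24 mm wide (y, along the hinge) and 10 mm thick. Axes as hinge_point. Pinched across the 24 mm, it pivots between the fingers, so the gripper may point down all along the arc.
- index_tip (a point): Free end of the yellow index arm, a bar 125 mm long, 10 by 6 mm, turning about the same hinge line, 108 mm in +y from the cover's middle, against a white protractor disc of 50 mm radius. Its -x axis points from hinge to tip; the cover is in line with it when their x axes are parallel.
- cover (a joint): Angle of the cover in rad: 0 shut (level over the deck, tab towards the robot), growing as the tab is lifted; 1.57 upright. The hinge is stiff (about 0.36 N m of friction), so the cover stays where it is left; about 3 to 4 N at the tab move it.
- index_arm (a joint): Angle of the index arm in rad, measured as the cover's: equal values mean in line. It is set beforehand between 1.31 and 1.75 (75 to 100 degrees) and must be left so.
- specimen_mid (a point): Centre, half-way up, of the specimen to load: an upright black resin cylinder 38 mm in diameter and 30 mm high with a red band and a red top, 40 to 85 g, standing on a black rubber mat 3 mm thick. z is its axis.
- specimen_green_mid (a point): Centre of a like cylinder with a green band and top; a bystander on the same mat, about 85 mm from its neighbour, in a row. Leave alone.
- specimen_grey_mid (a point): Centre of a like cylinder with a silver-grey band and top; a bystander on the same mat. Leave alone.
- mat: Fixed black rubber mat 270 mm by 100 mm, 3 mm thick, under the three specimens; origin at the centre of its underside, x along its length and along the row of specimens.
- specimen: The red-banded specimen; origin at the centre of its underside.
- eyepiece: Bystander: black eyepiece standing upright, 34 mm across, 56 mm high; origin under it.
- reagent: Bystander: amber glass jar 52 mm across, 85 mm high; origin under it.
- petri: Bystander: low glass dish 90 mm across, 18 mm high; origin under it.
- screwdriver: Bystander: yellow-handled screwdriver lying on the bench, 170 mm long.
- mouse: Bystander: grey computer mouse, 100 mm by 60 mm, 32 mm high; origin under it.
There are look-alikes about, which are no part of the job. Leave any pink or purple look-alike of the specimen alone.

How it is judged:
On the way, in this order (a step that is already met when the one before it is completed fails the run):
1. the cover is folded up in line with the index arm (within 4 degrees), let go and at rest (angle between the x axis of cover_tab and the x axis of index_tip, either way round below 0.07 rad and velocity of joint cover between -0.03 and 0.03 rad/s and contact force between the fingers and cover below 0.05 N), for 0.2 s.
2. the red-banded specimen stands on the white disc (horizontal distance between specimen_mid and disc_centre below 0.013 m and z of specimen_mid in the frame of disc_centre between 0.011 and 0.019 m), for 0.2 s.
At the end, for the whole second after the job is handed in: The cover stands still within 4 degrees (0.07 rad) of the index arm; the red-banded specimen stands upright (red top up, within 6 degrees), at rest, on the white disc with its centre within 13 mm of the disc's centre (all of step 2 and angle between the x axis of cover_tab and the x axis of index_tip, either way round below 0.07 rad and velocity of joint cover between -0.03 and 0.03 rad/s and z of specimen in the frame of disc_centre below 0.004 m and angle between specimen_mid's own z axis and vertical below 0.1 rad and linear speed of specimen below 0.02 m/s); the robot touches nothing.
It fails at once if the index arm is moved by more than 10 mm at its tip (distance of index_tip from where it was at the start of the episode above 0.01 m).
It fails at once if the specimen is dropped (falls free by more than about 1 cm) (linear speed of specimen above 0.45 m/s and contact force between the fingers and specimen below 0.02 N).
It fails at once if a bystander is moved by more than 25 mm (distance of any of specimen_green_mid, specimen_grey_mid, eyepiece, reagent, petri, screwdriver, mouse from where it was at the start of the episode above 0.025 m).
It also fails if it takes over 64 s, if anything falls off the work surface, if the arm or the gripper's body presses on something with over 40 N, if the wrist force passes 120 N, or if a joint passes its speed limit or range.

## Working session

There is one attempt and no reset: what is moved stays moved. The work goes in short steps, Python scripts to look and compute and a tool call to move; the robot and the scene stay as the last step left them, time stands still between calls to the robot, and variables do not carry over. Pictures are saved under pics/ and viewed, about 8 in all and at most 12, crops included, and the job is handed in when it is done.

Besides the shell and the picture viewer there is one more tool, called after ">>>" as name([rows], argument=value, ...), one row to a line, values as JSON. apply_moves: Moves the arm, as the interface text tells. Its arguments: {"type":"object","properties":{"moves":{"type":"array","items":{"type":"object","properties":{"dx":{"type":"number"},"dy":{"type":"number"},"dz":{"type":"number"},"turn":{"type":"number"},"gripper":{"type":"number"}}}},"newtons":{"type":"number"}},"required":["moves"]}

```bash
mkdir -p pics
cat > h.py <<'E'
import numpy as np, cv2
from workcell import *
def save(f,n,crop=None,s=1):
    p=f["pixels"][:,:,::-1]
    if crop: p=p[crop[0]:crop[1],crop[2]:crop[3]]
    cv2.imwrite("pics/"+n,cv2.resize(p,None,fx=s,fy=s,interpolation=cv2.INTER_CUBIC))
def world(f,r,c,z=None):
    K,R,t=f["intrinsics"],np.array(f["R"]),np.array(f["t"])
    if z is None:
        z=f["z_map"][int(round(r)),int(round(c))]
    p=np.linalg.inv(K)@[c,r,1]*z
    return R.T@(p-t)
def proj(f,X):
    p=f["intrinsics"]@(np.array(f["R"])@X+f["t"]); return p[1]/p[2],p[0]/p[2]
def cloud(f):
    h,w=f["z_map"].shape; v,u=np.mgrid[:h,:w]
    p=np.stack([u,v,np.ones_like(u)],-1)@np.linalg.inv(f["intrinsics"]).T*f["z_map"][...,None]
    return (p-f["t"])@np.array(f["R"])
E
cat > a.py <<'E'
from h import *
s=read_state(); print(s["time_s"],s["eef_pos"],s["tcp_rot"],s["grip_width"])
fs={}
for n in("scene","top"):
    f=fs[n]=grab_frame(n); save(f,n+"0.png",s=1.4)
    for k in("cover_tab","index_tip","specimen_mid","specimen_green_mid","specimen_grey_mid","hinge_point","eyepiece","reagent","petri","screwdriver","mouse"):
        for b in boxes_of(f,k)[:4]:
            r,c=b["location"]; print(n,k,round(b["score"],2),round(r),round(c),world(f,r,c).round(3))
E
python3 a.py
```

```text
0.0 [ 0.26062426 -0.6220674   0.19634863] [-3.14142583e+00 -1.68674079e-03  1.96749607e+00] 0.0850365194143104
scene cover_tab 0.62 243 314 [0.562 0.065 0.059]
scene cover_tab 0.47 203 182 [ 0.788 -0.214  0.05 ]
scene index_tip 0.68 273 297 [0.64  0.111 0.058]
scene specimen_mid 0.61 181 289 [ 0.504 -0.14   0.034]
scene specimen_mid 0.55 149 288 [ 0.445 -0.242  0.032]
scene specimen_mid 0.54 166 318 [ 0.406 -0.145  0.032]
scene specimen_mid 0.24 113 206 [ 0.579 -0.511  0.017]
scene specimen_green_mid 0.49 157 230 [ 0.607 -0.295  0.039]
scene specimen_grey_mid 0.7 152 257 [ 0.529 -0.276  0.036]
scene hinge_point 0.94 240 314 [0.557 0.058 0.059]
scene hinge_point 0.39 113 204 [ 0.586 -0.509  0.02 ]
scene eyepiece 0.57 203 182 [ 0.788 -0.212  0.049]
scene eyepiece 0.3 240 315 [0.554 0.061 0.058]
scene reagent 0.98 380 377 [0.635 0.394 0.084]
scene reagent 0.22 157 231 [ 0.602 -0.298  0.036]
scene petri 0.61 328 428 [0.438 0.363 0.002]
scene screwdriver 0.48 114 207 [ 0.577 -0.514  0.009]
scene mouse 0.96 293 223 [0.808 0.057 0.032]
scene mouse 0.23 273 303 [0.626 0.115 0.053]
top cover_tab 0.57 236 235 [0.555 0.061 0.059]
top index_tip 0.46 189 200 [0.681 0.154 0.046]
top specimen_mid 0.64 257 316 [ 0.5   -0.143  0.029]
top specimen_mid 0.57 279 356 [ 0.442 -0.242  0.031]
top specimen_mid 0.49 301 322 [ 0.389 -0.153  0.03 ]
top specimen_green_mid 0.65 192 200 [0.661 0.144 0.098]
top specimen_green_mid 0.5 220 374 [ 0.593 -0.3    0.032]
top specimen_grey_mid 0.74 248 371 [ 0.519 -0.286  0.034]
top specimen_grey_mid 0.6 232 234 [0.565 0.064 0.055]
top hinge_point 0.76 235 233 [0.558 0.066 0.058]
top hinge_point 0.29 225 455 [ 0.577 -0.513  0.026]
top eyepiece 0.46 148 341 [ 0.783 -0.218  0.056]
top reagent 0.74 212 104 [0.619 0.381 0.087]
top reagent 0.55 280 357 [ 0.441 -0.246  0.035]
top petri 0.81 282 116 [0.45  0.372 0.005]
top screwdriver 0.72 224 454 [ 0.578 -0.511  0.024]
top mouse 0.96 150 240 [0.79  0.052 0.031]
```

View pics/scene0.png

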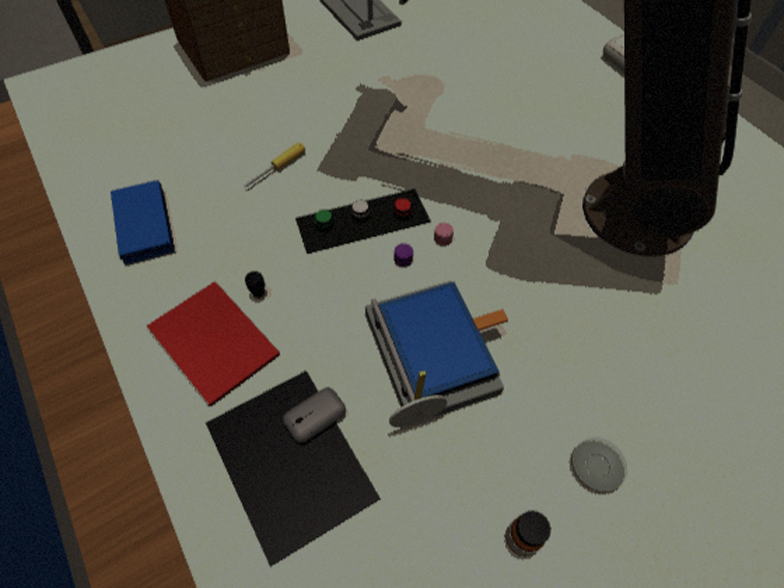

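View pics/top0.png

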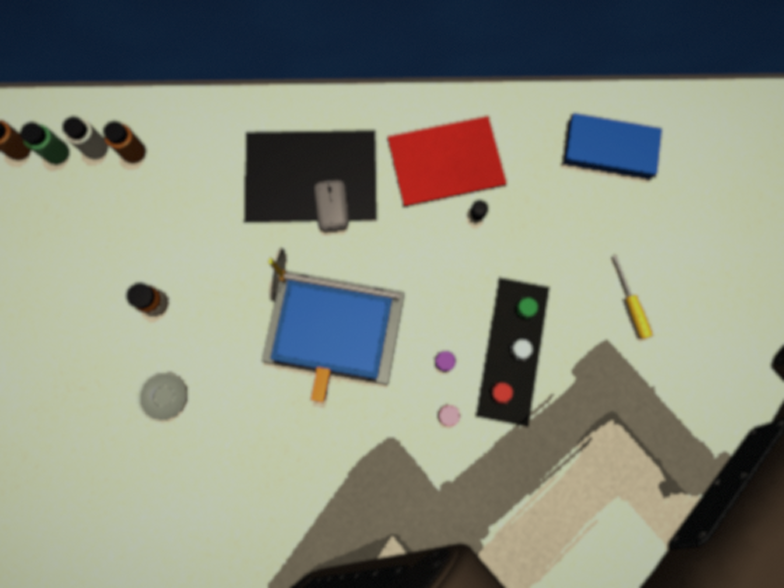

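The red-topped cylinder on the mat, at scene (row 147, col 288) and top (280, 359), is the target. The pink one at scene (166, 317) and the purple one at (181, 288) stand off the mat, so they are look-alikes. The cover is blue with its orange tab at top (275, 229), and the yellow arm is at about top (190, 198). Next I measure these by colour and depth.

```bash
cat > b.py <<'E'
from h import *
for n in("scene","top"):
    f=grab_frame(n); P=cloud(f); H=cv2.cvtColor(f["pixels"],cv2.COLOR_RGB2HSV)
    h,s,v=[H[...,i].astype(int) for i in range(3)]
    box=lambda a,b,c,d:(P[...,0]>a)&(P[...,0]<b)&(P[...,1]>c)&(P[...,1]<d)&(f["z_map"]>0)
    m={"blue":(h>100)&(h<125)&(s>120)&(P[...,2]>.03)&box(.4,.75,-.1,.25),
       "tab":(h>5)&(h<20)&(s>150)&box(.35,.6,-.1,.2)&(P[...,2]>.02),
       "yellow":(h>18)&(h<35)&(s>130)&(v>60)&box(.55,.85,.05,.25)&(P[...,2]>.03),
       "red":((h<6)|(h>172))&(s>150)&(v>100)&box(.38,.5,-.3,-.18)&(P[...,2]>.015)}
    for k,q in m.items():
        q=q.astype(np.uint8); N,l,st,ce=cv2.connectedComponentsWithStats(q)
        if N<2: print(n,k,"none");continue
        q=l==1+np.argmax(st[1:,4]); X=P[q]; 
        print(n,k,q.sum(),"med",np.median(X,0).round(4),"lo",np.percentile(X,2,axis=0).round(3),"hi",np.percentile(X,98,axis=0).round(3))
        if k in("blue","tab"):
            r=cv2.minAreaRect((X[:,:2]*1000).astype(np.float32)); print("  rect",np.round(r[0],1),np.round(r[1],1),round(r[2],2))
        if k=="yellow":
            w=np.argwhere(q); print("  px",w.min(0),w.max(0)); o=np.argsort(X[:,2]); print(X[o[::max(1,len(o)//12)]].round(3))
    save(f,n+"c.png",(120,230,150,250) if n=="top" else (230,330,240,380),6 if n=="top" else 5)
    if n=="scene": cv2.imwrite("pics/red.png",cv2.resize(f["pixels"][130:200,210:340,::-1],None,fx=6,fy=6,interpolation=cv2.INTER_CUBIC))
E
python3 b.py
```

```text
scene blue 4123 med [0.5634 0.0612 0.0574] lo [ 0.487 -0.038  0.053] hi [0.636 0.152 0.061]
  rect [561.7  57.3] [199.9 151.7] 79.67
scene tab 189 med [0.4629 0.0769 0.0602] lo [0.435 0.062 0.054] hi [0.489 0.09  0.064]
  rect [461.8  76.2] [22.6 58.3] 76.81
scene yellow 11 med [0.6593 0.1462 0.1758] lo [0.655 0.144 0.174] hi [0.662 0.147 0.179]
  px [266 299] [268 303]
[[0.66  0.147 0.173]
 [0.655 0.147 0.174]
 [0.662 0.146 0.175]
 [0.662 0.144 0.175]
 [0.657 0.147 0.175]
 [0.654 0.146 0.176]
 [0.658 0.144 0.176]
 [0.659 0.146 0.176]
 [0.66  0.144 0.177]
 [0.661 0.145 0.177]
 [0.657 0.147 0.18 ]]
scene red 57 med [ 0.4406 -0.2525  0.0347] lo [ 0.427 -0.265  0.032] hi [ 0.453 -0.24   0.039]
top blue 4328 med [0.5575 0.0567 0.0573] lo [ 0.482 -0.035  0.052] hi [0.635 0.151 0.062]
  rect [559.1  57.7] [190.9 147.7] 78.62
top tab 198 med [0.4599 0.0767 0.0607] lo [0.433 0.064 0.054] hi [0.485 0.089 0.065]
  rect [459.3  77.8] [22.4 56.1] 79.2
top yellow 43 med [0.6572 0.1458 0.1155] lo [0.654 0.144 0.057] hi [0.665 0.149 0.178]
  px [185 193] [197 202]
[[0.671 0.149 0.056]
 [0.663 0.144 0.068]
 [0.662 0.146 0.074]
 [0.655 0.147 0.081]
 [0.658 0.146 0.09 ]
 [0.655 0.146 0.101]
 [0.657 0.145 0.105]
 [0.655 0.146 0.116]
 [0.66  0.145 0.124]
 [0.66  0.145 0.135]
 [0.661 0.145 0.139]
 [0.658 0.145 0.151]
 [0.657 0.145 0.164]
 [0.655 0.145 0.175]
 [0.653 0.146 0.182]]
top red 160 med [ 0.4393 -0.2497  0.0337] lo [ 0.424 -0.266  0.029] hi [ 0.455 -0.233  0.038]
```

View pics/red.png

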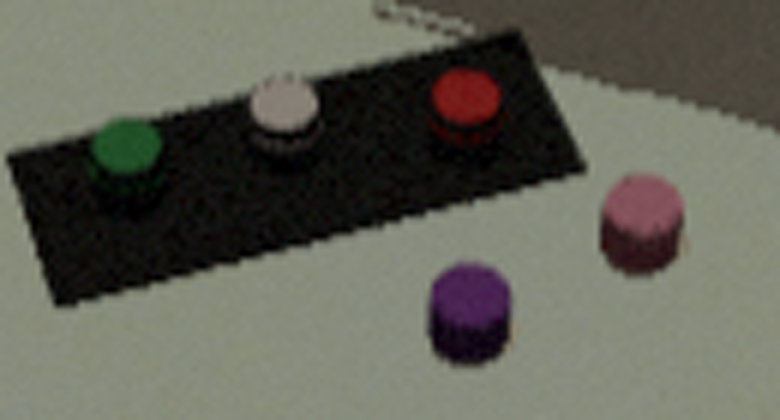

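The crop confirms it: red on the mat, with the pink and purple ones off it. I'll make a small planning helper that prints rows.

```bash
cat > plan.py <<'E'
import sys; from h import *
from scipy.spatial.transform import Rotation as Ro
# python3 plan.py yaw x y z [x y z ...]  -> rows to go through waypoints, tool down
def plan(yaw,wps,step=50):
    s=read_state(); p=np.array(s["eef_pos"]); R=Ro.from_euler("xyz",s["tcp_rot"])
    print("t",round(s["time_s"],2),p.round(4),np.round(s["tcp_rot"],3),"F",np.round(s["contact_force"],1),"w",round(s["grip_width"],4))
    cur=s["tcp_rot"][2]; 
    for w in wps:
        w=np.array(w); n=max(1,int(np.ceil(np.linalg.norm(w-p)*1000/step)))
        for i in range(n):
            d=(w-p)/(n-i)*1000; t=R.inv().apply(d)
            turn=-np.clip((yaw-cur+np.pi/2)%np.pi-np.pi/2,-.16,.16)
            print(dict(dx=round(t[0]),dy=round(t[1]),dz=round(t[2]),turn=round(turn,2)))
            p=p+R.apply(t)/1000; cur-=turn; R=R*Ro.from_euler("z",turn)
if __name__=="__main__":
    a=list(map(float,sys.argv[1:])); plan(a[0],np.reshape(a[1:],(-1,3)))
E
python3 plan.py 1.381 0.38 -0.2 0.2 0.43 0.08 0.2
```

```text
t 1.3 [ 0.2608 -0.6225  0.1973] [-3.142 -0.     1.968] F [ 0.5 -0.1 -0.4] w 0.0855
{'dx': 38, 'dy': 30, 'dz': 0, 'turn': np.float64(0.16)}
{'dx': 43, 'dy': 24, 'dz': 0, 'turn': np.float64(0.16)}
{'dx': 46, 'dy': 17, 'dz': 0, 'turn': np.float64(0.16)}
{'dx': 48, 'dy': 9, 'dz': 0, 'turn': np.float64(0.11)}
{'dx': 49, 'dy': 4, 'dz': 0, 'turn': np.float64(-0.0)}
{'dx': 49, 'dy': 4, 'dz': 0, 'turn': np.float64(-0.0)}
{'dx': 49, 'dy': 4, 'dz': 0, 'turn': np.float64(-0.0)}
{'dx': 49, 'dy': 4, 'dz': 0, 'turn': np.float64(-0.0)}
{'dx': 49, 'dy': 4, 'dz': 0, 'turn': np.float64(-0.0)}
{'dx': 47, 'dy': -1, 'dz': 0, 'turn': np.float64(-0.0)}
{'dx': 47, 'dy': -1, 'dz': 0, 'turn': np.float64(-0.0)}
{'dx': 47, 'dy': -1, 'dz': 0, 'turn': np.float64(-0.0)}
{'dx': 47, 'dy': -1, 'dz': 0, 'turn': np.float64(-0.0)}
{'dx': 47, 'dy': -1, 'dz': 0, 'turn': np.float64(-0.0)}
{'dx': 47, 'dy': -1, 'dz': 0, 'turn': np.float64(-0.0)}
```

>>> apply_moves([
  {"dx": 38, "dy": 30, "dz": 0, "turn": 0.16, "gripper": 85},
  {"dx": 43, "dy": 24, "dz": 0, "turn": 0.16},
  {"dx": 46, "dy": 17, "turn": 0.16},
  {"dx": 48, "dy": 9, "turn": 0.11},
  {"dx": 49, "dy": 4},
])

```text
invalid input
```

>>> apply_moves([
  {"dx": 49, "dy": 4},
  {"dx": 49, "dy": 4},
  {"dx": 49, "dy": 4},
  {"dx": 49, "dy": 4},
  {"dx": 47, "dy": -1},
])

```text
invalid input
```

>>> apply_moves([
  {"dx": 47, "dy": -1},
  {"dx": 47, "dy": -1},
  {"dx": 47, "dy": -1},
  {"dx": 47, "dy": -1},
  {"dx": 0},
])

```text
invalid input
```

```bash
cat > c.py <<'E'
from h import *
import sys
f=grab_frame("wrist"); save(f,sys.argv[1],s=1.4)
print(f["R"].round(3),f["t"].round(3),f["intrinsics"].round(1).tolist(), "cam",(-f["R"].T@f["t"]).round(3))
P=cloud(f); H=cv2.cvtColor(f["pixels"],cv2.COLOR_RGB2HSV); h,s,v=[H[...,i].astype(int) for i in range(3)]
q=(h>5)&(h<20)&(s>150)&(P[...,2]>.045)&(P[...,2]<.075)&(f["z_map"]>0)
X=P[q]; print(q.sum(),X.mean(0).round(4),cv2.minAreaRect((X[:,:2]*1000).astype(np.float32)))
for c in("cover_tab","index_tip"): 
  for b in boxes_of(f,c)[:2]: print(c,b["score"],b["location"],world(f,*b["location"]).round(4))
E
python3 c.py w1.png; python3 plan.py 1.381 0.4524 0.0784 0.12
```

```text
[[-0.386  0.922 -0.   ]
 [ 0.884  0.37   0.286]
 [ 0.264  0.11  -0.958]] [ 0.675 -0.037  0.378] [[338.5, 0.0, 278.7], [0.0, 338.5, 210.4], [0.0, 0.0, 1.0]] cam [ 0.194 -0.651  0.373]
0 [nan nan nan] ((0.0, 0.0), (0.0, 0.0), 0.0)
t 1.45 [ 0.2608 -0.6226  0.1973] [3.142 0.    1.968] F [ 0.  -0.5 -0.1] w 0.0853
{'dx': 38, 'dy': 30, 'dz': 5, 'turn': np.float64(0.16)}
{'dx': 42, 'dy': 23, 'dz': 5, 'turn': np.float64(0.16)}
{'dx': 46, 'dy': 16, 'dz': 5, 'turn': np.float64(0.16)}
{'dx': 48, 'dy': 9, 'dz': 5, 'turn': np.float64(0.11)}
{'dx': 48, 'dy': 4, 'dz': 5, 'turn': np.float64(-0.0)}
{'dx': 48, 'dy': 4, 'dz': 5, 'turn': np.float64(-0.0)}
{'dx': 48, 'dy': 4, 'dz': 5, 'turn': np.float64(-0.0)}
{'dx': 48, 'dy': 4, 'dz': 5, 'turn': np.float64(-0.0)}
{'dx': 48, 'dy': 4, 'dz': 5, 'turn': np.float64(-0.0)}
{'dx': 48, 'dy': 4, 'dz': 5, 'turn': np.float64(-0.0)}
{'dx': 48, 'dy': 4, 'dz': 5, 'turn': np.float64(-0.0)}
{'dx': 48, 'dy': 4, 'dz': 5, 'turn': np.float64(-0.0)}
{'dx': 48, 'dy': 4, 'dz': 5, 'turn': np.float64(-0.0)}
{'dx': 48, 'dy': 4, 'dz': 5, 'turn': np.float64(-0.0)}
{'dx': 48, 'dy': 4, 'dz': 5, 'turn': np.float64(-0.0)}c.py:7: RuntimeWarning: Mean of empty slice.
  X=P[q]; print(q.sum(),X.mean(0).round(4),cv2.minAreaRect((X[:,:2]*1000).astype(np.float32)))
  ret = um.true_divide(
```

The call was refused, probably because every row needs all the keys.

>>> apply_moves([
  {"dx": 38, "dy": 30, "dz": 0, "turn": 0.16, "gripper": 85},
  {"dx": 43, "dy": 24, "dz": 0, "turn": 0.16, "gripper": 85},
  {"dx": 46, "dy": 17, "dz": 0, "turn": 0.16, "gripper": 85},
  {"dx": 48, "dy": 9, "dz": 0, "turn": 0.11, "gripper": 85},
  {"dx": 49, "dy": 4, "dz": 0, "turn": 0, "gripper": 85},
])

```text
time_s: 2.08
eef_pos: [0.3295, -0.3839, 0.1958]
tcp_rot: [-3.141, -0.0, 1.353]
contact_force: [0.9, 0.1, -0.9]
grip_width: 0.0852
```

>>> apply_moves([
  {"dx": 49, "dy": 0, "dz": 0, "turn": -0.03, "gripper": 85},
  {"dx": 49, "dy": 2, "dz": 0, "turn": 0, "gripper": 85},
  {"dx": 49, "dy": 2, "dz": 0, "turn": 0, "gripper": 85},
  {"dx": 49, "dy": 0, "dz": 0, "turn": 0, "gripper": 85},
  {"dx": 47, "dy": 0, "dz": 0, "turn": 0, "gripper": 85},
])

```text
time_s: 2.7
eef_pos: [0.3814, -0.1389, 0.1973]
tcp_rot: [3.138, -0.0, 1.384]
contact_force: [1.2, -0.3, -0.3]
grip_width: 0.0847
```

>>> apply_moves([
  {"dx": 47, "dy": 0, "dz": 0, "turn": 0, "gripper": 85},
  {"dx": 47, "dy": 0, "dz": 0, "turn": 0, "gripper": 85},
  {"dx": 47, "dy": 0, "dz": 0, "turn": 0, "gripper": 85},
  {"dx": 47, "dy": 0, "dz": 0, "turn": 0, "gripper": 85},
  {"dx": 0, "dy": 0, "dz": 0, "turn": 0, "gripper": 85},
])

```text
time_s: 3.32
eef_pos: [0.4175, 0.055, 0.1998]
tcp_rot: [3.132, -0.004, 1.389]
contact_force: [1.3, -0.7, -1.0]
grip_width: 0.0848
```

```bash
python3 c.py w2.png; python3 plan.py 1.381 0.4524 0.0784 0.12
```

```text
[[ 0.182  0.983  0.003]
 [ 0.939 -0.174  0.295]
 [ 0.291 -0.05  -0.955]] [-0.131 -0.422  0.261] [[338.5, 0.0, 278.7], [0.0, 338.5, 210.4], [0.0, 0.0, 1.0]] cam [0.344 0.068 0.375]
1400 [0.4596 0.0752 0.0583] ((534.322021484375, 64.07929992675781), (205.20465087890625, 209.36923217773438), 78.04649353027344)
cover_tab 0.57 [302.1, 301.4] [0.5478 0.0563 0.0553]
t 3.48 [0.4166 0.0522 0.1995] [ 3.133e+00 -3.000e-03  1.385e+00] F [-0.4 -0.9  0.7] w 0.0851
{'dx': 16, 'dy': 15, 'dz': 40, 'turn': np.float64(0.0)}
{'dx': 16, 'dy': 15, 'dz': 40, 'turn': np.float64(-0.0)}
```

View pics/w2.png

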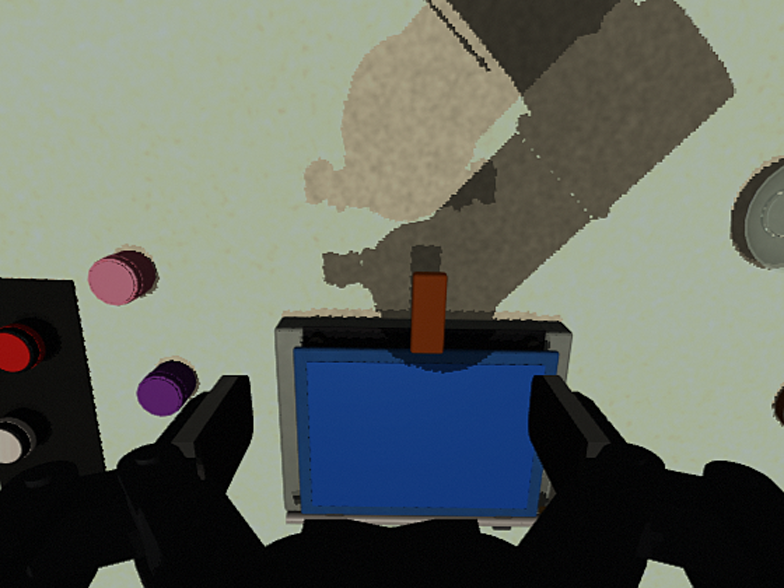

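The wrist view shows the tab at (row 223, col 306) and agrees with the earlier position. Now I fit the index arm's angle from depth points, then pinch.

```bash
cat > ang.py <<'E'
from h import *
H0=np.array([.639,.0425,.052]); yaw=-.19; S=np.array([[np.cos(yaw),-np.sin(yaw),0],[np.sin(yaw),np.cos(yaw),0],[0,0,1]])
def ang(names=("top","top","scene","scene"),cover=False):
  for n in names:
    f=grab_frame(n); L=(cloud(f)-H0)@S; Hs=cv2.cvtColor(f["pixels"],cv2.COLOR_RGB2HSV); h,s,v=[Hs[...,i].astype(int) for i in range(3)]
    z=L[...,2]; near=(abs(L[...,0])<.08)&(f["z_map"]>0)
    q=near&(abs(L[...,1]-.108)<.014)&(z>.03)&(z<.15)&(h>12)&(h<38)&(s>80)
    sets={"arm":q}
    if cover: sets["cover"]=near&(abs(L[...,1])<.09)&(z>.03)&(z<.15)&(h>100)&(h<125)&(s>110); sets["tab"]=near&(abs(L[...,1])<.03)&(z>.165)&(h>4)&(h<20)&(s>140)
    for k,q in sets.items():
        X=L[q]
        if len(X)<6: print(n,k,"few",len(X)); continue
        c=np.polyfit(X[:,2],X[:,0],1); r=X[:,0]-np.polyval(c,X[:,2]); g=abs(r)<2*r.std()+1e-4; c=np.polyfit(X[g,2],X[g,0],1)
        print(n,k,len(X),"y",np.median(X[:,1]).round(4),"z",X[:,2].min().round(3),X[:,2].max().round(3),"x at z0",c[1].round(4),"mean x",X[:,0].mean().round(4),"z",X[:,2].mean().round(4),"fit angle deg",np.degrees(np.pi/2+np.arctan(c[0])).round(1),"sd",r.std().round(4))
        if k=="arm":
            for a in np.arange(.03,.14,.02):
                i=(X[:,2]>=a)&(X[:,2]<a+.02); 
                if i.sum(): print("    z%.2f %d x %.4f"%(a+.01,i.sum(),X[i,0].mean()))
if __name__=="__main__":
    import sys; ang(cover=len(sys.argv)>1)
E
python3 ang.py
```

```text
top arm 50 y 0.1053 z 0.035 0.128 x at z0 -0.0002 mean x -0.0014 z 0.0842 fit angle deg 88.9 sd 0.0036
    z0.04 9 x 0.0002
    z0.06 10 x -0.0006
    z0.08 8 x -0.0013
    z0.10 10 x -0.0021
    z0.12 13 x -0.0028
top arm 51 y 0.105 z 0.031 0.13 x at z0 -0.0001 mean x -0.0015 z 0.0838 fit angle deg 88.8 sd 0.0036
    z0.04 9 x 0.0008
    z0.06 11 x -0.0012
    z0.08 8 x -0.0014
    z0.10 8 x -0.0020
    z0.12 14 x -0.0033
    z0.14 1 x 0.0010
scene arm 89 y 0.1059 z 0.038 0.128 x at z0 0.0051 mean x 0.0013 z 0.0871 fit angle deg 87.5 sd 0.0029
    z0.04 12 x 0.0027
    z0.06 16 x 0.0026
    z0.08 17 x 0.0012
    z0.10 20 x 0.0013
    z0.12 24 x -0.0001
scene arm 89 y 0.1059 z 0.038 0.126 x at z0 0.0049 mean x 0.0013 z 0.0871 fit angle deg 87.7 sd 0.0028
    z0.04 11 x 0.0031
    z0.06 19 x 0.0022
    z0.08 14 x 0.0015
    z0.10 21 x 0.0009
    z0.12 24 x -0.0001
```

>>> apply_moves([
  {"dx": 15, "dy": 15, "dz": 40, "turn": 0, "gripper": 60},
  {"dx": 16, "dy": 15, "dz": 40, "turn": 0, "gripper": 60},
  {"dx": 0, "dy": 0, "dz": 0, "turn": 0, "gripper": 60},
])

```text
time_s: 4.05
eef_pos: [0.4549, 0.0753, 0.1196]
tcp_rot: [3.129, -0.006, 1.379]
contact_force: [-0.3, 0.4, -0.0]
grip_width: 0.0599
```

```bash
python3 plan.py 1.381 0.4520 0.078 0.034
```

```text
t 4.05 [0.4549 0.0753 0.1196] [ 3.129 -0.006  1.379] F [-0.3  0.4 -0. ] w 0.0599
{'dx': 1, 'dy': -2, 'dz': 43, 'turn': np.float64(-0.0)}
{'dx': 1, 'dy': -2, 'dz': 43, 'turn': np.float64(-0.0)}
```

>>> apply_moves([
  {"dx": 2, "dy": -2, "dz": 43, "turn": 0, "gripper": 60},
  {"dx": 1, "dy": -1, "dz": 42, "turn": 0, "gripper": 60},
  {"dx": 0, "dy": 0, "dz": 0, "turn": 0, "gripper": 0},
  {"dx": 0, "dy": 0, "dz": 0, "turn": 0, "gripper": 0},
  {"dx": 0, "dy": 0, "dz": 0, "turn": 0, "gripper": 0},
], newtons=30)

```text
time_s: 4.68
eef_pos: [0.4578, 0.0786, 0.0398]
tcp_rot: [3.122, -0.011, 1.377]
contact_force: [-0.1, -0.4, 0.1]
grip_width: 0.0053
```

```bash
cat > arc.py <<'E'
from h import *
from scipy.spatial.transform import Rotation as Ro
import sys
# rows along arc from present angle to goal (deg); hinge location/ yaw as in ang
s=read_state(); p=np.array(s["eef_pos"]); R=Ro.from_euler("xyz",s["tcp_rot"]); yaw=-.19
H0=np.array([.639,.0425,.052]); X=np.array([np.cos(yaw),np.sin(yaw),0]); Z=np.array([0,0,1.])
g=p-R.apply([0,0,.019]); r=g-H0; th=np.arctan2(r[2],-r@X); L=np.hypot(r[2],r@X)
print("t",round(s["time_s"],2),p.round(4),np.round(s["tcp_rot"],3),"w",round(s["grip_width"],4),"F",np.round(s["contact_force"],1),"theta",np.degrees(th).round(1),"L",L.round(4),"lat",(r-(r@X)*X)[:2].round(4))
T=np.radians(float(sys.argv[1])); n=int(np.ceil(abs(T-th)/.13)); prev=g
for i in range(1,n+1):
    a=th+(T-th)*i/n; q=H0+L*(-np.cos(a)*X+np.sin(a)*Z)
    if i==1: off=0
    d=R.inv().apply(q-prev if i>1 else L*(-np.cos(a)*X+np.sin(a)*Z)-L*(-np.cos(th)*X+np.sin(th)*Z)); prev=q
    print(np.round(d*1000,0))
E
python3 arc.py 88.3
```

```text
t 4.67 [0.4578 0.0786 0.0398] [ 3.122 -0.011  1.377] w 0.0053 F [-0.1 -0.4  0.1] theta 2.1 L 0.1853 lat [0.0002 0.001 ]
[  0.   3. -23.]
[  0.   6. -23.]
[  0.   8. -22.]
[  0.  11. -20.]
[  0.  14. -19.]
[  0.  16. -17.]
[  0.  18. -15.]
[  0.  19. -13.]
[  0.  21. -10.]
[ 0. 22. -7.]
[ 0. 23. -5.]
[ 0. 23. -2.]
```

The opening is 5 mm, not 24 mm, so the pinch may have missed. I'll look before doing anything else.

```bash
python3 c.py w3.png; python3 -c "
from h import *
s=read_state();print(s['grip_width'],s['contact_force'],s['eef_pos'])"
```

```text
[[ 0.193  0.981  0.011]
 [ 0.934 -0.187  0.305]
 [ 0.301 -0.049 -0.952]] [-0.166 -0.406  0.093] [[338.5, 0.0, 278.7], [0.0, 338.5, 210.4], [0.0, 0.0, 1.0]] cam [0.383 0.091 0.214]
3084 [0.4487 0.0781 0.0584] ((459.82257080078125, 75.30636596679688), (23.779071807861328, 59.395565032958984), 78.24767303466797)
cover_tab 0.68 [310.9, 275.6] [0.4872 0.0709 0.0578]
-0.00029429024867422596 [ 0.24691792  1.01824879 -0.44117401] [0.45753663 0.07870099 0.03928379]
```

View pics/w3.png

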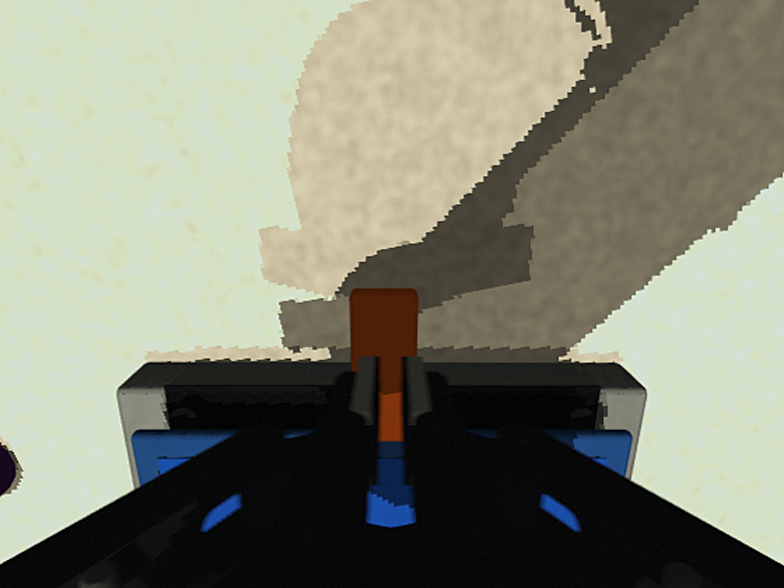

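Run:
```python
from h import *
f=grab_frame("wrist"); save(f,"w4.png")
P=cloud(f)
for r in range(250,330,8): print(r,[(c,)+tuple((P[r,c]*1000).round().astype(int)) for c in (258,264,272,280,288,296)])
s=read_state();print(s['grip_width'],s['contact_force'],s['eef_pos'],s['tcp_rot'],s['joint_positions'])
```

```text
250 [(258, np.int64(450), np.int64(69), np.int64(59)), (264, np.int64(451), np.int64(72), np.int64(58)), (272, np.int64(451), np.int64(76), np.int64(59)), (280, np.int64(452), np.int64(80), np.int64(59)), (288, np.int64(453), np.int64(84), np.int64(59)), (296, np.int64(454), np.int64(88), np.int64(58))]
258 [(258, np.int64(454), np.int64(69), np.int64(60)), (264, np.int64(445), np.int64(74), np.int64(79)), (272, np.int64(445), np.int64(78), np.int64(81)), (280, np.int64(446), np.int64(81), np.int64(79)), (288, np.int64(447), np.int64(84), np.int64(80)), (296, np.int64(459), np.int64(87), np.int64(57))]
266 [(258, np.int64(448), np.int64(71), np.int64(80)), (264, np.int64(445), np.int64(74), np.int64(87)), (272, np.int64(446), np.int64(78), np.int64(87)), (280, np.int64(446), np.int64(81), np.int64(87)), (288, np.int64(447), np.int64(84), np.int64(88)), (296, np.int64(452), np.int64(87), np.int64(79))]
274 [(258, np.int64(448), np.int64(71), np.int64(86)), (264, np.int64(445), np.int64(75), np.int64(95)), (272, np.int64(445), np.int64(78), np.int64(95)), (280, np.int64(445), np.int64(
[... 1491 characters left out ...]
np.int64(78), np.int64(119)), (280, np.int64(453), np.int64(79), np.int64(110)), (288, np.int64(445), np.int64(83), np.int64(123)), (296, np.int64(445), np.int64(86), np.int64(124))]
322 [(258, np.int64(443), np.int64(74), np.int64(127)), (264, np.int64(444), np.int64(76), np.int64(127)), (272, np.int64(449), np.int64(77), np.int64(120)), (280, np.int64(457), np.int64(79), np.int64(110)), (288, np.int64(445), np.int64(83), np.int64(127)), (296, np.int64(445), np.int64(85), np.int64(128))]
0.0005613480750345819 [-0.26324938 -0.06762608  0.42186113] [0.4572962  0.07859665 0.0389609 ] [ 3.12223471 -0.01080631  1.37715614] [ 0.60238671  0.17261444 -0.67164667  0.00967836 -0.70529488 -2.37423051]
```

The depth data put the fingertips at about z = 0.075, above the tab, while the state says 0.039. I'll cross-check with the scene camera.

Run:
```python
from h import *
f=grab_frame("scene"); s=read_state(); e=np.array(s["eef_pos"]); r,c=proj(f,e); print(r,c, proj(f,e+[0,0,.039]))
r,c=int(r),int(c)
p=f["pixels"][:,:,::-1].copy(); cv2.circle(p,(c,r),1,(0,255,0),-1)
cv2.imwrite("pics/s2.png",cv2.resize(p[max(0,r-60):r+40,c-65:c+65],None,fx=6,fy=6,interpolation=cv2.INTER_CUBIC))
P=cloud(f); 
m=(abs(P[...,0]-e[0])<.03)&(abs(P[...,1]-e[1])<.03)&(f["z_map"]>0)
print(np.histogram(P[m][:,2],bins=np.arange(-.01,.2,.01)))
w=grab_frame("wrist");Q=cloud(w);b=(w["pixels"].min(-1)>150);print("bench z wrist",np.median(Q[b][:,2]))
```

```text
231.99658612257065 350.5039810327303 (np.float64(224.0367986477899), np.float64(353.0250959333939))
(array([ 67, 169,   0,   0,   0,   0,  92,  58,   5,  20,  17,  21,  13,
        57,  32,  35,  28,  31,  29,  21]), array([-0.01,  0.  ,  0.01,  0.02,  0.03,  0.04,  0.05,  0.06,  0.07,
        0.08,  0.09,  0.1 ,  0.11,  0.12,  0.13,  0.14,  0.15,  0.16,
        0.17,  0.18,  0.19]))
bench z wrist -0.0008994997425408288
```

View pics/s2.png

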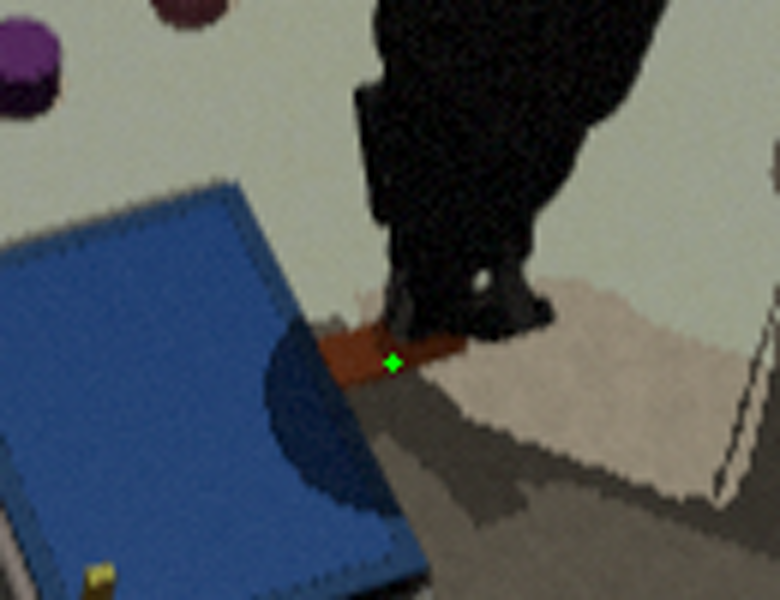

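Both cameras agree: the fingers closed above the tab, so the real tips sit about 37 mm higher than the reported TCP. XY agrees. I'll reopen, go down part of the way and re-measure the tip height.

>>> apply_moves([
  {"dx": 0, "dy": 0, "dz": 0, "turn": 0, "gripper": 50},
  {"dx": 0, "dy": 0, "dz": 0, "turn": 0, "gripper": 50},
  {"dx": 0, "dy": -4, "dz": 0, "turn": 0, "gripper": 50},
  {"dx": 0, "dy": 0, "dz": 20, "turn": 0, "gripper": 50},
  {"dx": 0, "dy": 0, "dz": 0, "turn": 0, "gripper": 50},
])

```text
time_s: 5.6
eef_pos: [0.4528, 0.0794, 0.0182]
tcp_rot: [3.123, -0.01, 1.377]
contact_force: [-0.6, -0.1, -0.3]
grip_width: 0.0501
```

```bash
cat > tip.py <<'E'
from h import *
from scipy.spatial.transform import Rotation as Ro
s=read_state(); e=np.array(s["eef_pos"]); R=Ro.from_euler("xyz",s["tcp_rot"])
print(round(s["time_s"],2),e.round(4),np.round(s["tcp_rot"],3),s["grip_width"],np.round(s["contact_force"],1))
f=grab_frame("wrist"); P=cloud(f); T=R.inv().apply((P-e).reshape(-1,3)).reshape(P.shape)
dark=f["pixels"].max(-1)<70
for sgn in(-1,1):
    m=dark&(f["z_map"]>0)&(T[...,0]*sgn>0)&(T[...,0]*sgn<.07)&(abs(T[...,1])<.016)&(T[...,2]>-.09)&(T[...,2]<.03)
    X=T[m]; print(sgn,m.sum(),"max tool z",np.percentile(X[:,2],[90,97,99.5]).round(4)); X=X[X[:,2]>np.percentile(X[:,2],85)]; print(" tip x",np.percentile(X[:,0],[3,97]).round(4),"y",np.percentile(X[:,1],[3,97]).round(4))
save(f,"w5.png",(200,420,150,420),2.5)
E
python3 tip.py
```

```text
5.6 [0.4528 0.0794 0.0182] [ 3.123 -0.01   1.377] 0.050122997406002685 [-0.6 -0.1 -0.3]
-1 6025 max tool z [0.0185 0.0193 0.0199]
 tip x [-0.0458 -0.0011] y [-0.0155 -0.0001]
1 6891 max tool z [0.0194 0.02   0.0206]
 tip x [0.0026 0.0648] y [-0.0158  0.0009]
```

View pics/w5.png

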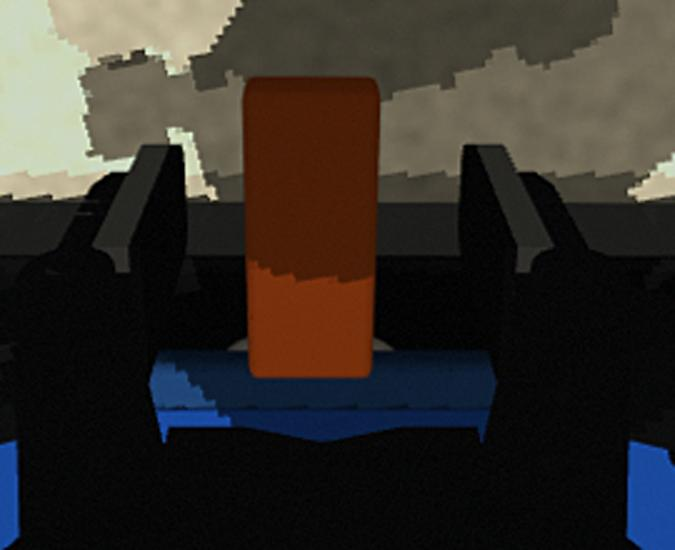

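Run:
```python
from h import *
f=grab_frame("wrist");P=cloud(f)
for c in(214,216,219,340,344): print(c,[(r,)+tuple((P[r,c]*1000).round().astype(int).tolist()) for r in range(254,284,4)])
print(read_state()["eef_pos"])
```

```text
214 [(254, 461, 37, -2), (258, 437, 54, 58), (262, 437, 55, 63), (266, 437, 55, 67), (270, 437, 56, 70), (274, 437, 57, 75), (278, 438, 57, 76), (282, 440, 56, 76)]
216 [(254, 461, 39, -1), (258, 437, 55, 59), (262, 437, 55, 63), (266, 437, 56, 67), (270, 437, 57, 70), (274, 438, 57, 71), (278, 440, 56, 73), (282, 441, 56, 73)]
219 [(254, 461, 40, -1), (258, 437, 56, 59), (262, 437, 57, 64), (266, 438, 57, 65), (270, 440, 56, 65), (274, 441, 56, 66), (278, 443, 56, 66), (282, 445, 56, 67)]
340 [(254, 476, 115, -1), (258, 447, 108, 60), (262, 447, 107, 64), (266, 447, 106, 68), (270, 447, 106, 70), (274, 449, 106, 70), (278, 450, 105, 71), (282, 451, 105, 72)]
344 [(254, 476, 117, -1), (258, 448, 109, 60), (262, 447, 109, 64), (266, 447, 108, 68), (270, 447, 107, 71), (274, 446, 107, 75), (278, 446, 106, 79), (282, 448, 106, 78)]
[0.45405293 0.08007571 0.01947127]
```

Tip is at z ≈ 0.057 for reported 0.019, so the +38 mm offset is confirmed. The fingers straddle the tab and need about 2 mm in -x. I'll go down 23 mm and pinch.

>>> apply_moves([
  {"dx": -2, "dy": 0, "dz": 23, "turn": 0, "gripper": 50},
  {"dx": 0, "dy": 0, "dz": 0, "turn": 0, "gripper": 0},
  {"dx": 0, "dy": 0, "dz": 0, "turn": 0, "gripper": 0},
  {"dx": 0, "dy": 0, "dz": 0, "turn": 0, "gripper": 0},
  {"dx": 0, "dy": 0, "dz": 0, "turn": 0, "gripper": 0},
], newtons=30)

```text
time_s: 6.32
eef_pos: [0.4552, 0.0769, -0.0001]
tcp_rot: [3.119, -0.01, 1.379]
contact_force: [-0.8, 0.3, -4.3]
grip_width: 0.0235
```

```bash
sed -i 's/g=p-R.apply(\[0,0,.019\])/g=p-R.apply([0,0,.056])/' arc.py; python3 arc.py 88.3
```

```text
t 6.33 [ 4.552e-01  7.690e-02 -1.000e-04] [ 3.119 -0.01   1.379] w 0.0235 F [-0.8  0.3 -4.3] theta 1.2 L 0.1883 lat [-0.0003 -0.0015]
[  0.   3. -24.]
[  0.   6. -23.]
[  0.   8. -22.]
[  0.  11. -21.]
[  0.  14. -19.]
[  0.  16. -18.]
[  0.  18. -15.]
[  0.  20. -13.]
[  0.  21. -10.]
[ 0. 23. -8.]
[ 0. 23. -5.]
[ 0. 24. -2.]
```

Gripped at 23.5 mm. Lifting along the arc.

>>> apply_moves([
  {"dx": 0, "dy": 3, "dz": -24, "turn": 0, "gripper": 0},
  {"dx": 0, "dy": 6, "dz": -23, "turn": 0, "gripper": 0},
  {"dx": 0, "dy": 8, "dz": -22, "turn": 0, "gripper": 0},
  {"dx": 0, "dy": 11, "dz": -21, "turn": 0, "gripper": 0},
])

```text
time_s: 6.82
eef_pos: [0.48, 0.0719, 0.093]
tcp_rot: [3.121, -0.011, 1.378]
contact_force: [6.9, -2.3, -9.2]
grip_width: 0.0235
```

```bash
python3 arc.py 88.3
```

```text
t 6.83 [0.48   0.0719 0.093 ] [ 3.121 -0.011  1.378] w 0.0235 F [ 6.9 -2.3 -9.2] theta 30.8 L 0.1896 lat [-0.0003 -0.0018]
[  0.  14. -19.]
[  0.  16. -17.]
[  0.  18. -15.]
[  0.  20. -13.]
[  0.  21. -10.]
[ 0. 23. -8.]
[ 0. 23. -5.]
[ 0. 24. -2.]
```

>>> apply_moves([
  {"dx": 0, "dy": 14, "dz": -19, "turn": 0, "gripper": 0},
  {"dx": 0, "dy": 16, "dz": -17, "turn": 0, "gripper": 0},
  {"dx": 0, "dy": 18, "dz": -15, "turn": 0, "gripper": 0},
  {"dx": 0, "dy": 20, "dz": -13, "turn": 0, "gripper": 0},
])

```text
time_s: 7.32
eef_pos: [0.5432, 0.059, 0.1605]
tcp_rot: [3.126, -0.013, 1.375]
contact_force: [2.0, 3.2, -10.8]
grip_width: 0.0234
```

```bash
python3 arc.py 88.3
```

```text
t 7.33 [0.5432 0.059  0.1605] [ 3.126 -0.013  1.375] w 0.0234 F [  2.    3.2 -10.8] theta 59.2 L 0.1915 lat [-0.0005 -0.0026]
[  0.  22. -11.]
[ 0. 23. -8.]
[ 0. 24. -5.]
[ 0. 24. -2.]
```

>>> apply_moves([
  {"dx": 0, "dy": 22, "dz": -10, "turn": 0, "gripper": 0},
  {"dx": 0, "dy": 23, "dz": -7, "turn": 0, "gripper": 0},
  {"dx": 0, "dy": 22, "dz": -4, "turn": 0, "gripper": 0},
  {"dx": 0, "dy": 14, "dz": -1, "turn": 0, "gripper": 0},
  {"dx": 0, "dy": 0, "dz": 0, "turn": 0, "gripper": 0},
])

```text
time_s: 7.95
eef_pos: [0.6204, 0.0433, 0.1866]
tcp_rot: [3.132, -0.012, 1.374]
contact_force: [1.2, 0.2, -2.2]
grip_width: 0.0235
```

```bash
python3 arc.py 88.3; python3 ang.py c | grep -v "   z"
```

```text
t 7.95 [0.6204 0.0433 0.1866] [ 3.132 -0.012  1.374] w 0.0235 F [ 1.2  0.2 -2.2] theta 84.3 L 0.1915 lat [-0.0006 -0.0034]
[ 0. 13. -1.]
top arm 23 y 0.105 z 0.04 0.128 x at z0 0.0175 mean x -0.001 z 0.1084 fit angle deg 80.2 sd 0.0028
top cover 146 y -0.0299 z 0.031 0.15 x at z0 -0.0021 mean x -0.0153 z 0.0963 fit angle deg 82.2 sd 0.0007
top tab few 4
top arm 23 y 0.105 z 0.039 0.128 x at z0 0.0173 mean x -0.001 z 0.1081 fit angle deg 80.3 sd 0.0028
top cover 138 y -0.0298 z 0.03 0.15 x at z0 -0.002 mean x -0.0155 z 0.0969 fit angle deg 82.1 sd 0.0007
top tab few 5
scene arm 104 y 0.1061 z 0.033 0.128 x at z0 0.0048 mean x 0.0011 z 0.0865 fit angle deg 87.6 sd 0.0031
scene cover 1350 y 0.0067 z 0.03 0.15 x at z0 0.0046 mean x -0.0084 z 0.0938 fit angle deg 82.1 sd 0.0007
scene tab 305 y 0.0162 z 0.165 0.606 x at z0 -0.0225 mean x 0.0135 z 0.5096 fit angle deg 94.3 sd 0.0133
scene arm 103 y 0.1059 z 0.034 0.127 x at z0 0.0047 mean x 0.0011 z 0.0854 fit angle deg 87.6 sd 0.0031
scene cover 1353 y 0.0065 z 0.03 0.15 x at z0 0.0047 mean x -0.0084 z 0.0933 fit angle deg 82.0 sd 0.0008
scene tab 278 y 0.0147 z 0.165 0.601 x at z0 -0.015 mean x 0.0147 z 0.5158 fit angle deg 93.5 sd 0.0121
```

The cover stands at 82.1° in both views and the index arm at about 87.7°. That leaves about 5.7°, which is 19 mm at the tab.

>>> apply_moves([
  {"dx": 0, "dy": 12, "dz": -1, "turn": 0, "gripper": 0},
  {"dx": 0, "dy": 7, "dz": 0, "turn": 0, "gripper": 0},
  {"dx": 0, "dy": 0, "dz": 0, "turn": 0, "gripper": 0},
])

```text
time_s: 8.52
eef_pos: [0.6375, 0.0398, 0.1877]
tcp_rot: [3.135, -0.012, 1.375]
contact_force: [-0.1, 1.2, -0.9]
grip_width: 0.0235
```

```bash
python3 arc.py 87.8; python3 ang.py c | grep -v "   z"
```

```text
t 8.53 [0.6375 0.0398 0.1877] [ 3.135 -0.012  1.375] w 0.0235 F [-0.1  1.2 -0.9] theta 89.6 L 0.1917 lat [-0.0007 -0.0035]
[-0. -6.  0.]
top arm 46 y 0.1053 z 0.034 0.128 x at z0 -0.0013 mean x -0.0025 z 0.0801 fit angle deg 89.1 sd 0.0023
top cover 564 y -0.0025 z 0.03 0.15 x at z0 -0.0021 mean x -0.0062 z 0.0908 fit angle deg 87.4 sd 0.0007
top tab 30 y -0.0073 z 0.165 0.306 x at z0 0.0216 mean x -0.0169 z 0.2056 fit angle deg 79.4 sd 0.002
top arm 47 y 0.1055 z 0.032 0.13 x at z0 -0.0013 mean x -0.0025 z 0.0792 fit angle deg 89.0 sd 0.0024
top cover 568 y 0.0001 z 0.03 0.15 x at z0 -0.0021 mean x -0.0063 z 0.092 fit angle deg 87.4 sd 0.0006
top tab 27 y -0.0077 z 0.166 0.305 x at z0 0.0226 mean x -0.0166 z 0.2052 fit angle deg 79.2 sd 0.0019
scene arm 106 y 0.106 z 0.035 0.127 x at z0 0.0049 mean x 0.001 z 0.0869 fit angle deg 87.5 sd 0.0032
scene cover 958 y 0.0119 z 0.03 0.15 x at z0 0.0044 mean x 0.0003 z 0.0913 fit angle deg 87.4 sd 0.0007
scene tab 255 y 0.0173 z 0.183 0.6 x at z0 0.0063 mean x 0.0332 z 0.5161 fit angle deg 93.2 sd 0.0129
scene arm 106 y 0.1059 z 0.036 0.127 x at z0 0.0051 mean x 0.001 z 0.0868 fit angle deg 87.3 sd 0.0032
scene cover 954 y 0.0125 z 0.031 0.15 x at z0 0.0045 mean x 0.0003 z 0.0917 fit angle deg 87.4 sd 0.0007
scene tab 280 y 0.0148 z 0.179 0.602 x at z0 0.0096 mean x 0.0343 z 0.5185 fit angle deg 92.8 sd 0.0097
```

Cover is at 87.4° and the arm at 87.4° (scene) or 89° (top), which is good. Releasing and rising.

>>> apply_moves([
  {"dx": 0, "dy": 0, "dz": 0, "turn": 0, "gripper": 60},
  {"dx": 0, "dy": 0, "dz": 0, "turn": 0, "gripper": 60},
  {"dx": 0, "dy": 0, "dz": 0, "turn": 0, "gripper": 60},
  {"dx": 0, "dy": 0, "dz": -40, "turn": 0, "gripper": 60},
  {"dx": 0, "dy": 0, "dz": -40, "turn": 0, "gripper": 60},
])

```text
time_s: 9.35
eef_pos: [0.6355, 0.0392, 0.2665]
tcp_rot: [3.138, -0.012, 1.375]
contact_force: [0.7, 1.1, -0.1]
grip_width: 0.0599
```

>>> apply_moves([
  {"dx": -30, "dy": -50, "dz": 0, "turn": 0, "gripper": 60},
  {"dx": -30, "dy": -50, "dz": 0, "turn": 0, "gripper": 60},
  {"dx": 0, "dy": 0, "dz": 0, "turn": 0, "gripper": 60},
])

```text
time_s: 9.72
eef_pos: [0.5254, -0.0005, 0.2688]
tcp_rot: [3.131, -0.015, 1.375]
contact_force: [-0.1, 0.3, 0.9]
grip_width: 0.0607
```

```bash
python3 ang.py c | grep -v "   z"
cat > d.py <<'E'
from ang import *
for n in("top","scene"):
    f=grab_frame(n); P=cloud(f); Hs=cv2.cvtColor(f["pixels"],cv2.COLOR_RGB2HSV); h,s,v=[Hs[...,i].astype(int) for i in range(3)]
    L=(P-H0)@S
    m=(abs(L[...,0]+.115)<.045)&(abs(L[...,1])<.05)&(L[...,2]>-.03)&(L[...,2]<-.008)&(s<60)&(v>140)
    N,l,st,ce=cv2.connectedComponentsWithStats(m.astype(np.uint8)); i=1+np.argmax(st[1:,4]); X=P[l==i]
    r=cv2.minEnclosingCircle((X[:,:2]*1000).astype(np.float32)); print(n,"disc",len(X),X.mean(0).round(4),X.min(0).round(3),X.max(0).round(3),r,"pred",(H0+S@[-.115,0,0]).round(4))
save(f,"s3.png",(60,340,120,460),2)
E
python3 d.py; python3 plan.py 1.381 0.41 -0.25 0.22
```

```text
top arm few 0
top cover few 0
top tab few 0
top arm few 0
top cover few 0
top tab few 0
scene arm 104 y 0.1062 z 0.034 0.129 x at z0 0.0049 mean x 0.001 z 0.0879 fit angle deg 87.5 sd 0.0031
scene cover 996 y 0.0082 z 0.03 0.15 x at z0 0.0045 mean x 0.0 z 0.0939 fit angle deg 87.3 sd 0.0007
scene tab 153 y 0.0007 z 0.165 0.594 x at z0 0.0312 mean x -0.0134 z 0.2332 fit angle deg 79.3 sd 0.005
scene arm 103 y 0.1063 z 0.036 0.129 x at z0 0.0045 mean x 0.0011 z 0.0874 fit angle deg 87.7 sd 0.0031
scene cover 992 y 0.0078 z 0.03 0.15 x at z0 0.0045 mean x 0.0 z 0.0939 fit angle deg 87.3 sd 0.0007
scene tab 169 y -0.0009 z 0.166 0.594 x at z0 0.0307 mean x -0.0187 z 0.2612 fit angle deg 79.5 sd 0.0051
top disc 338 [0.5208 0.0649 0.0336] [0.497 0.038 0.024] [0.549 0.09  0.039] ((523.6719970703125, 64.09548950195312), 29.086605072021484) pred [0.5261 0.0642 0.052 ]
scene disc 59 [0.5078 0.0561 0.0338] [0.499 0.038 0.03 ] [0.519 0.077 0.038] ((509.95184326171875, 57.7053337097168), 20.716766357421875) pred [0.5261 0.0642 0.052 ]
t 10.03 [0.5287 0.0008 0.2667] [ 3.134 -0.013  1.376] F [-0.5 -0.3  1. ] w 0.0601
{'dx': -45, 'dy': -11, 'dz': 7, 'turn': np.float64(-0.01)}
{'dx': -45, 'dy': -12, 'dz': 7, 'turn': np.float64(-0.0)}
{'dx': -45, 'dy': -12, 'dz': 7, 'turn': np.float64(-0.0)}
{'dx': -45, 'dy': -12, 'dz': 7, 'turn': np.float64(-0.0)}
{'dx': -45, 'dy': -12, 'dz': 7, 'turn': np.float64(-0.0)}
{'dx': -45, 'dy': -12, 'dz': 7, 'turn': np.float64(-0.0)}
```

Cover done: 87.3° against the arm's 87.6°. Now to the red specimen.

>>> apply_moves([
  {"dx": -50, "dy": -14, "dz": 8, "turn": 0.07, "gripper": 85},
  {"dx": -50, "dy": -14, "dz": 8, "turn": 0.07, "gripper": 85},
  {"dx": -50, "dy": -13, "dz": 8, "turn": 0, "gripper": 85},
  {"dx": -50, "dy": -13, "dz": 15, "turn": 0, "gripper": 85},
  {"dx": -40, "dy": -10, "dz": 20, "turn": 0, "gripper": 85},
])

```text
time_s: 10.65
eef_pos: [0.4008, -0.2127, 0.2012]
tcp_rot: [3.138, -0.011, 1.237]
contact_force: [1.1, -0.1, -1.0]
grip_width: 0.0852
```

```bash
python3 plan.py 1.24 0.41 -0.255 0.16
```

```text
t 10.65 [ 0.4008 -0.2127  0.2012] [ 3.138 -0.011  1.237] F [ 1.1 -0.1 -1. ] w 0.0852
{'dx': -19, 'dy': 11, 'dz': 20, 'turn': np.float64(-0.0)}
{'dx': -19, 'dy': 11, 'dz': 20, 'turn': np.float64(-0.0)}
```

>>> apply_moves([
  {"dx": -19, "dy": 11, "dz": 20, "turn": 0, "gripper": 85},
  {"dx": -19, "dy": 11, "dz": 20, "turn": 0, "gripper": 85},
  {"dx": 0, "dy": 0, "dz": 0, "turn": 0, "gripper": 85},
])

```text
time_s: 11.02
eef_pos: [0.4084, -0.2587, 0.1572]
tcp_rot: [-3.141, -0.011, 1.233]
contact_force: [-0.5, 0.3, 0.2]
grip_width: 0.0855
```

```bash
cat > e.py <<'E'
from h import *
import sys
f=grab_frame("wrist"); save(f,sys.argv[1],s=1.4); P=cloud(f); Hs=cv2.cvtColor(f["pixels"],cv2.COLOR_RGB2HSV); h,s,v=[Hs[...,i].astype(int) for i in range(3)]
m=((h<7)|(h>172))&(s>150)&(v>80)&(P[...,2]<.12)
N,l,st,ce=cv2.connectedComponentsWithStats(m.astype(np.uint8)); i=1+np.argmax(st[1:,4]); q=l==i; X=P[q]
zt=np.percentile(X[:,2],70); X=X[X[:,2]>zt-.004]
print("red",len(X),st[i],"top z",zt.round(4),"circle",cv2.minEnclosingCircle((X[:,:2]*1000).astype(np.float32)),X.mean(0).round(4))
E
python3 e.py w6.png; python3 plan.py 1.24 0.44 -0.251 0.16
```

```text
red 4 [390 126   4   2   4] top z 0.029 circle ((386.59649658203125, -144.91964721679688), 1.351435661315918) [ 0.3866 -0.145   0.0288]
t 11.07 [ 0.4089 -0.2584  0.1582] [ 3.141 -0.011  1.234] F [-0.5  0.1  0.6] w 0.085
{'dx': 17, 'dy': 27, 'dz': -2, 'turn': np.float64(-0.01)}
```

View pics/w6.png

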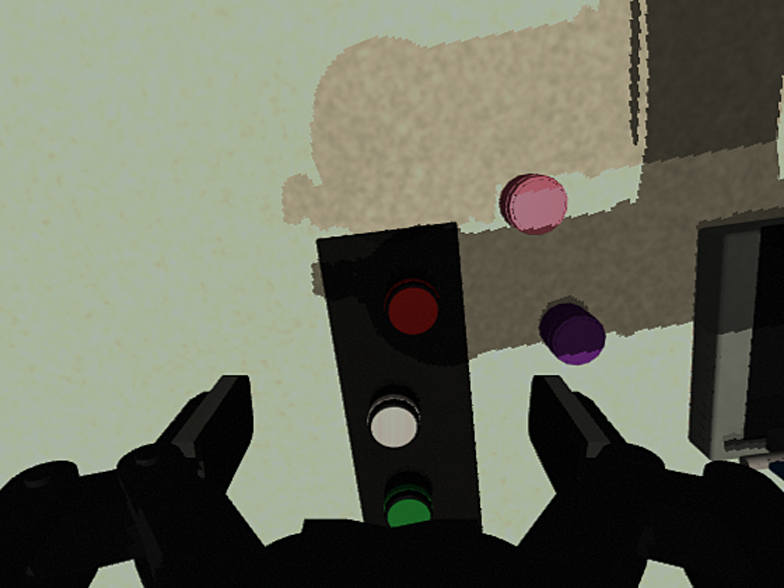

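Red, in shadow, is at wrist pixel (row 220, col 294). I'll relax the value threshold.

```bash
sed -i 's/(v>80)/(v>35)/' e.py; python3 e.py w7.png; python3 tip.py | head -1
```

```text
red 922 [277 204  35  34 922] top z 0.0332 circle ((440.54052734375, -252.78794860839844), 16.764564514160156) [ 0.4401 -0.2527  0.0328]
11.12 [ 0.4092 -0.2581  0.159 ] [ 3.14  -0.011  1.234] 0.08491680297318693 [ 0.1 -0.2  0.9]
```

```bash
python3 plan.py 1.234 0.44 -0.2525 0.10 0.44 -0.2525 0.03
```

```text
t 11.18 [ 0.4095 -0.2579  0.1595] [ 3.139 -0.011  1.235] F [ 0.5 -0.8  0.8] w 0.0851
{'dx': 7, 'dy': 13, 'dz': 30, 'turn': np.float64(0.0)}
{'dx': 7, 'dy': 13, 'dz': 30, 'turn': np.float64(-0.0)}
{'dx': 0, 'dy': 0, 'dz': 35, 'turn': np.float64(-0.0)}
{'dx': 0, 'dy': 0, 'dz': 35, 'turn': np.float64(-0.0)}
```

>>> apply_moves([
  {"dx": 7, "dy": 14, "dz": 30, "turn": 0, "gripper": 65},
  {"dx": 7, "dy": 13, "dz": 30, "turn": 0, "gripper": 65},
  {"dx": 0, "dy": 0, "dz": 35, "turn": 0, "gripper": 65},
  {"dx": 0, "dy": 0, "dz": 35, "turn": 0, "gripper": 65},
  {"dx": 0, "dy": 0, "dz": 0, "turn": 0, "gripper": 65},
])

```text
time_s: 11.8
eef_pos: [0.448, -0.2498, 0.0324]
tcp_rot: [3.127, -0.012, 1.241]
contact_force: [0.7, 0.1, 0.9]
grip_width: 0.0654
```

```bash
python3 e.py w8.png
python3 - <<'E'
from h import *
from scipy.spatial.transform import Rotation as Ro
f=grab_frame("wrist"); P=cloud(f); s=read_state(); e=np.array(s["eef_pos"]); R=Ro.from_euler("xyz",s["tcp_rot"])
print(s["time_s"],e.round(4),np.round(s["tcp_rot"],3),s["contact_force"].round(1) if hasattr(s["contact_force"],"round") else s["contact_force"],s["grip_width"])
T=R.inv().apply((P-e).reshape(-1,3)).reshape(P.shape)
# finger tips: front pad face at tool y ~ -0.011
m=(f["z_map"]>0)&(abs(T[...,1]+.011)<.006)&(abs(T[...,0])<.06)&(T[...,2]>-.075)&(T[...,2]<-.005)&(P[...,2]>.045)
for g in(-1,1):
    X=T[m&(T[...,0]*g>.015)]; print(g,len(X),"tool z max",np.sort(X[:,2])[-8:].round(4)); X=X[X[:,2]>X[:,2].max()-.01]; print("x",np.percentile(X[:,0],[2,98]).round(4))
E
```

```text
red 2644 [ 240  207   60   57 2644] top z 0.0331 circle ((441.260986328125, -252.72300720214844), 17.540464401245117) [ 0.4403 -0.2528  0.0328]
11.9 [ 0.4501 -0.2505  0.035 ] [ 3.122 -0.012  1.242] [ 0.6  1.1 -0. ] 0.06500141900069115
-1 1494 tool z max [-0.0402 -0.0397 -0.0397 -0.0393 -0.0391 -0.0388 -0.0388 -0.0377]
x [-0.0442 -0.0323]
1 1486 tool z max [-0.0401 -0.0395 -0.0394 -0.0393 -0.0389 -0.0389 -0.0384 -0.0381]
x [0.0323 0.0443]
```

View pics/w8.png

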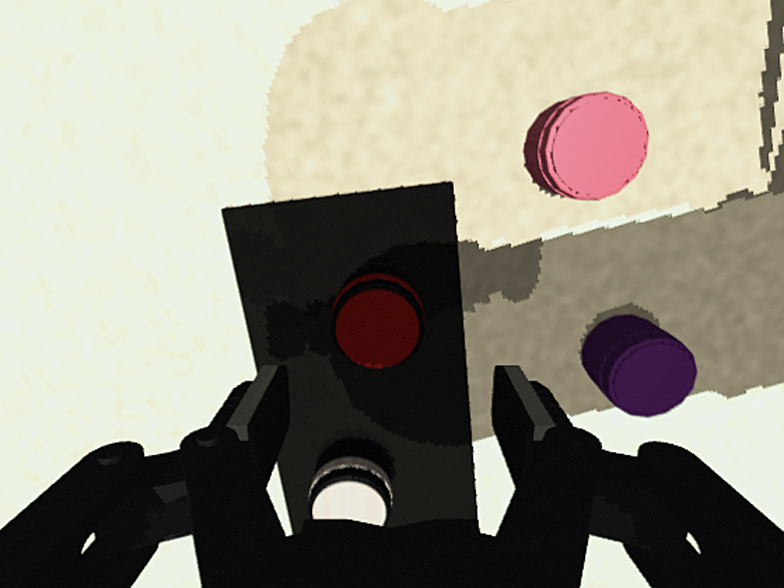

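>>> apply_moves([
  {"dx": -5, "dy": -9, "dz": 0, "turn": 0, "gripper": 65},
  {"dx": 0, "dy": 0, "dz": 20, "turn": 0, "gripper": 65},
  {"dx": 0, "dy": 0, "dz": 15, "turn": 0, "gripper": 65},
  {"dx": 0, "dy": 0, "dz": 0, "turn": 0, "gripper": 65},
])

```text
time_s: 12.4
eef_pos: [0.4432, -0.253, 0.0047]
tcp_rot: [3.112, -0.014, 1.243]
contact_force: [-0.1, 1.0, 0.0]
grip_width: 0.0648
```

```bash
python3 plan.py 1.242 0.4403 -0.2526 -0.030
```

```text
t 12.4 [ 0.4432 -0.253   0.0047] [ 3.112 -0.014  1.243] F [-0.1  1.   0. ] w 0.0648
{'dx': -1, 'dy': -4, 'dz': 35, 'turn': np.float64(0.0)}
```

>>> apply_moves([
  {"dx": -1, "dy": -4, "dz": 18, "turn": 0, "gripper": 65},
  {"dx": 0, "dy": -1, "dz": 14, "turn": 0, "gripper": 65},
  {"dx": 0, "dy": 0, "dz": 0, "turn": 0, "gripper": 65},
])

```text
time_s: 12.78
eef_pos: [0.4407, -0.2528, -0.0262]
tcp_rot: [3.109, -0.014, 1.243]
contact_force: [0.2, -0.2, -0.7]
grip_width: 0.0648
```

```bash
python3 e.py w9.png; python3 plan.py 1.242 0.4403 -0.2526 -0.030
python3 - <<'E'
from h import *
f=grab_frame("wrist"); P=cloud(f)
for c in(190,197,204,350,356,362): print(c,[(r,)+tuple((P[r,c]*1000).round().astype(int).tolist()) for r in range(250,286,6)])
E
```

```text
red 4809 [ 239  269   84   73 4809] top z 0.0331 circle ((440.5387878417969, -252.56175231933594), 17.601835250854492) [ 0.4397 -0.2526  0.0328]
t 12.82 [ 0.4411 -0.2529 -0.0257] [ 3.108 -0.014  1.243] F [-0.8 -1.3  0.5] w 0.0654
{'dx': 0, 'dy': -1, 'dz': 4, 'turn': np.float64(0.0)}
190 [(250, 418, -289, 2), (256, 421, -291, 2), (262, 417, -285, 18), (268, 418, -284, 23), (274, 418, -283, 29), (280, 418, -281, 34)]
197 [(250, 419, -286, 3), (256, 422, -287, 2), (262, 418, -282, 20), (268, 418, -281, 24), (274, 420, -281, 27), (280, 422, -281, 28)]
204 [(250, 420, -283, 3), (256, 423, -284, 3), (262, 421, -281, 14), (268, 423, -282, 15), (274, 426, -283, 15), (280, 428, -283, 17)]
350 [(250, 443, -218, 2), (256, 445, -219, 3), (262, 448, -220, 3), (268, 451, -221, 3), (274, 366, -230, 147), (280, 458, -222, 2)]
356 [(250, 444, -215, 2), (256, 447, -216, 2), (262, 440, -219, 20), (268, 442, -219, 20), (274, 443, -220, 22), (280, 445, -221, 23)]
362 [(250, 446, -212, -1), (256, 450, -213, -2), (262, 441, -216, 19), (268, 440, -218, 26), (274, 439, -219, 30), (280, 442, -219, 30)]
```

>>> apply_moves([
  {"dx": 0, "dy": -1, "dz": 4, "turn": 0, "gripper": 65},
  {"dx": 0, "dy": 0, "dz": 0, "turn": 0, "gripper": 20},
  {"dx": 0, "dy": 0, "dz": 0, "turn": 0, "gripper": 20},
  {"dx": 0, "dy": 0, "dz": 0, "turn": 0, "gripper": 20},
  {"dx": 0, "dy": 0, "dz": 0, "turn": 0, "gripper": 20},
], newtons=35)

```text
time_s: 13.5
eef_pos: [0.4417, -0.2527, -0.0282]
tcp_rot: [3.105, -0.014, 1.244]
contact_force: [-0.0, 0.0, -1.4]
grip_width: 0.037
```

>>> apply_moves([
  {"dx": 0, "dy": 0, "dz": -10, "turn": 0, "gripper": 20},
  {"dx": 0, "dy": 0, "dz": -25, "turn": 0, "gripper": 20},
  {"dx": 0, "dy": 0, "dz": -40, "turn": 0, "gripper": 20},
  {"dx": 0, "dy": 0, "dz": -40, "turn": 0, "gripper": 20},
])

```text
time_s: 14.0
eef_pos: [0.4345, -0.2525, 0.0884]
tcp_rot: [3.113, -0.013, 1.244]
contact_force: [1.0, -1.2, -0.5]
grip_width: 0.0372
```

```bash
python3 e.py w10.png; python3 plan.py 1.381 0.45 -0.1 0.1 0.52 0.062 0.10
```

```text
red 21 [371  94  15  10  22] top z 0.0099 circle ((384.04913330078125, -159.5626220703125), 5.571248531341553) [ 0.3834 -0.16    0.0101]
t 14.05 [ 0.4375 -0.2536  0.0939] [ 3.105 -0.013  1.245] F [ 2.  -0.6  4.7] w 0.0371
{'dx': 37, 'dy': -9, 'dz': -1, 'turn': np.float64(-0.14)}
{'dx': 38, 'dy': -4, 'dz': -1, 'turn': np.float64(-0.0)}
{'dx': 38, 'dy': -4, 'dz': -1, 'turn': np.float64(-0.0)}
{'dx': 38, 'dy': -4, 'dz': -1, 'turn': np.float64(-0.0)}
{'dx': 43, 'dy': 10, 'dz': 1, 'turn': np.float64(-0.0)}
{'dx': 43, 'dy': 10, 'dz': 1, 'turn': np.float64(-0.0)}
{'dx': 43, 'dy': 10, 'dz': 1, 'turn': np.float64(-0.0)}
{'dx': 43, 'dy': 10, 'dz': 1, 'turn': np.float64(-0.0)}
```

View pics/w10.png

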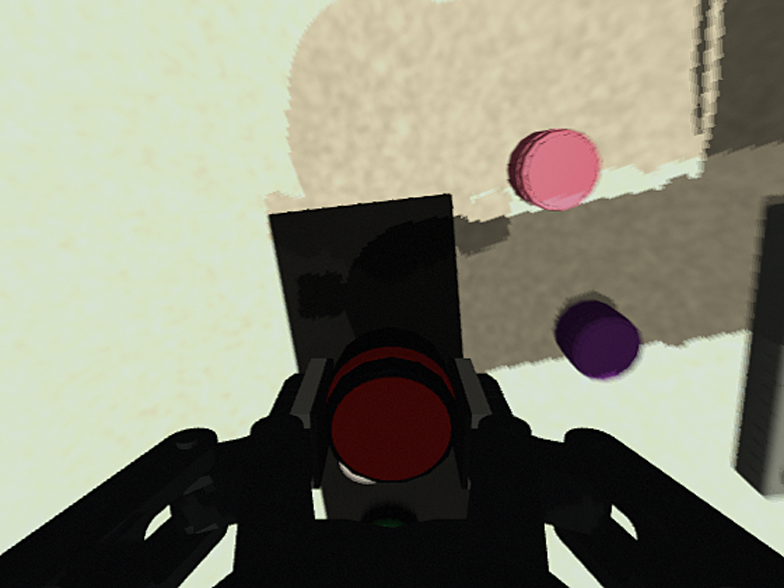

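Holding the red one (37 mm opening, red top in the jaws). Moving towards the stage, stopping short to measure the disc.

>>> apply_moves([
  {"dx": 37, "dy": -9, "dz": -2, "turn": -0.13, "gripper": 20},
  {"dx": 38, "dy": -5, "dz": -1, "turn": 0, "gripper": 20},
  {"dx": 38, "dy": -5, "dz": -1, "turn": 0, "gripper": 20},
  {"dx": 38, "dy": -5, "dz": -1, "turn": 0, "gripper": 20},
  {"dx": 38, "dy": 0, "dz": -1, "turn": 0, "gripper": 20},
])

```text
time_s: 14.68
eef_pos: [0.4564, -0.0606, 0.1059]
tcp_rot: [3.095, -0.01, 1.374]
contact_force: [-0.1, -0.2, -1.5]
grip_width: 0.0371
```

```bash
cat > disc.py <<'E'
from ang import *
def disc(n,pic=None):
    f=grab_frame(n); P=cloud(f); L=(P-H0)@S; Hs=cv2.cvtColor(f["pixels"],cv2.COLOR_RGB2HSV); h,s,v=[Hs[...,i].astype(int) for i in range(3)]
    if pic: save(f,pic,s=1.4)
    near=(abs(L[...,0]+.115)<.042)&(abs(L[...,1])<.06)&(f["z_map"]>0)&(abs(L[...,2]+.02)<.009)
    t=cv2.threshold(v[near].astype(np.uint8),0,255,cv2.THRESH_OTSU)[0]
    for lab,m in(("bright",near&(v>t)),("z>.0315",near&(P[...,2]>.0315))):
        N,l,st,ce=cv2.connectedComponentsWithStats(m.astype(np.uint8))
        if N<2: continue
        i=1+np.argmax(st[1:,4]); X=P[l==i]; c,r=cv2.minEnclosingCircle((X[:,:2]*1000).astype(np.float32))
        print(n,lab,t,len(X),"z",np.median(X[:,2]).round(4),"mean",X.mean(0)[:2].round(4),"circle",np.round(c,1),round(r,1))
def red():
    f=grab_frame("wrist"); P=cloud(f); s_=read_state(); Hs=cv2.cvtColor(f["pixels"],cv2.COLOR_RGB2HSV); h,s,v=[Hs[...,i].astype(int) for i in range(3)]
    m=((h<7)|(h>172))&(s>150)&(v>35)&(np.linalg.norm(P[...,:2]-np.array(s_["eef_pos"])[:2],axis=-1)<.05)&(f["z_map"]>0)
    X=P[m]; X=X[X[:,2]>np.percentile(X[:,2],75)-.004]; A=np.c_[X[:,:2],np.ones(len(X))]; pl=np.linalg.lstsq(A,X[:,2],rcond=None)[0]
    print("red n",len(X),"top z",np.median(X[:,2]).round(4),"circ",np.round(cv2.minEnclosingCircle((X[:,:2]*1000).astype(np.float32))[0],1),"tilt deg",np.degrees(pl[:2]).round(1),"eef",np.round(s_["eef_pos"],4),"rot",np.round(s_["tcp_rot"],3),"t",round(s_["time_s"],2))
if __name__=="__main__":
    disc("wrist","w11.png"); disc("top"); disc("scene"); red()
E
python3 disc.py; python3 plan.py 1.381 0.522 0.062 0.10
```

```text
wrist bright 118.0 4215 z 0.032 mean [0.5271 0.0647] circle [529.3  64.8] 33.9
wrist z>.0315 118.0 3166 z 0.0322 mean [0.5263 0.061 ] circle [526.9  61. ] 30.6
top bright 139.0 358 z 0.0339 mean [0.5318 0.0666] circle [527.8  65.2] 31.0
top z>.0315 139.0 621 z 0.0339 mean [0.537  0.0715] circle [530.4  63.6] 68.5
scene bright 81.0 405 z 0.034 mean [0.5273 0.0619] circle [525.8  61.5] 31.2
scene z>.0315 81.0 901 z 0.0332 mean [0.5261 0.0636] circle [526.5  64.4] 70.8
red n 4907 top z 0.167 circ [454.9 -60.6] tilt deg [ 0.4 -0.1] eef [ 0.4567 -0.0613  0.1056] rot [ 3.096 -0.01   1.376] t 14.88
t 14.88 [ 0.4567 -0.0613  0.1056] [ 3.096 -0.01   1.376] F [-0.  -0.2 -0.5] w 0.0371
{'dx': 45, 'dy': 13, 'dz': 3, 'turn': np.float64(-0.01)}
{'dx': 44, 'dy': 14, 'dz': 3, 'turn': np.float64(-0.0)}
{'dx': 44, 'dy': 14, 'dz': 3, 'turn': np.float64(-0.0)}
```

Disc centre ≈ (0.527, 0.063). The specimen is upright in the grip, with its bottom 31 mm above the reported TCP.

>>> apply_moves([
  {"dx": 45, "dy": 15, "dz": 1, "turn": 0, "gripper": 20},
  {"dx": 45, "dy": 16, "dz": 1, "turn": 0, "gripper": 20},
  {"dx": 43, "dy": 15, "dz": 1, "turn": 0, "gripper": 20},
  {"dx": 0, "dy": 0, "dz": 30, "turn": 0, "gripper": 20},
  {"dx": 0, "dy": 0, "dz": 0, "turn": 0, "gripper": 20},
])

```text
time_s: 15.5
eef_pos: [0.5306, 0.0588, 0.076]
tcp_rot: [3.096, -0.009, 1.369]
contact_force: [-0.1, -0.6, -1.8]
grip_width: 0.0368
```

```bash
python3 -c "
from disc import *
red()"; python3 plan.py 1.376 0.5285 0.0628 0.012
```

```text
red n 4938 top z 0.1371 circ [528.8  58.3] tilt deg [ 0.4 -0.2] eef [0.5322 0.0592 0.0777] rot [ 3.093 -0.011  1.37 ] t 15.55
t 15.55 [0.5322 0.0592 0.0777] [ 3.093 -0.011  1.37 ] F [ 0.1 -0.8 -0.2] w 0.0373
{'dx': 1, 'dy': -4, 'dz': 33, 'turn': np.float64(-0.01)}
{'dx': 1, 'dy': -4, 'dz': 33, 'turn': np.float64(-0.0)}
```

>>> apply_moves([
  {"dx": 4, "dy": -5, "dz": 25, "turn": 0, "gripper": 20},
  {"dx": 0, "dy": -1, "dz": 20, "turn": 0, "gripper": 20},
  {"dx": 0, "dy": -1, "dz": 15, "turn": 0, "gripper": 20},
  {"dx": 0, "dy": 0, "dz": 0, "turn": 0, "gripper": 20},
])

```text
time_s: 16.05
eef_pos: [0.5323, 0.0621, 0.0221]
tcp_rot: [3.087, -0.014, 1.366]
contact_force: [-0.2, 0.7, -0.3]
grip_width: 0.0372
```

```bash
python3 -c "
from disc import *
red()"
```

```text
red n 4937 top z 0.0832 circ [529.7  61.8] tilt deg [ 1.1 -0. ] eef [0.5329 0.0624 0.0228] rot [ 3.085 -0.015  1.367] t 16.1
```

>>> apply_moves([
  {"dx": 1, "dy": -4, "dz": 8, "turn": 0, "gripper": 20},
  {"dx": 0, "dy": -1, "dz": 7, "turn": 0, "gripper": 20},
  {"dx": 0, "dy": 0, "dz": 0, "turn": 0, "gripper": 20},
])

```text
time_s: 16.48
eef_pos: [0.5302, 0.0646, 0.0091]
tcp_rot: [3.082, -0.017, 1.366]
contact_force: [-0.2, 0.3, -1.3]
grip_width: 0.0369
```

```bash
python3 -c "
from disc import *
red()"
```

```text
red n 4941 top z 0.0702 circ [527.6  64.3] tilt deg [1.3 0.3] eef [0.5305 0.0647 0.0094] rot [ 3.082 -0.017  1.366] t 16.52
```

>>> apply_moves([
  {"dx": -1, "dy": -1, "dz": 4, "turn": 0, "gripper": 20},
  {"dx": 0, "dy": 0, "dz": 3, "turn": 0, "gripper": 20},
  {"dx": 0, "dy": 0, "dz": 0, "turn": 0, "gripper": 20},
])

```text
time_s: 16.9
eef_pos: [0.53, 0.0642, 0.0021]
tcp_rot: [3.081, -0.018, 1.367]
contact_force: [-0.5, 0.6, -1.2]
grip_width: 0.0369
```

```bash
python3 -c "
from disc import *
red(); print(read_state()['contact_force'])"
```

```text
red n 4937 top z 0.0632 circ [527.2  64.3] tilt deg [1.3 0.1] eef [0.53   0.0642 0.0022] rot [ 3.081 -0.018  1.367] t 16.95
[ 0.59061559 -0.35206574 -0.96646629]
```

One or two millimetres left at most; I'll ease down to contact.

>>> apply_moves([
  {"dx": 0, "dy": 0, "dz": 2, "turn": 0, "gripper": 20},
  {"dx": 0, "dy": 0, "dz": 0, "turn": 0, "gripper": 20},
])

```text
time_s: 17.2
eef_pos: [0.5308, 0.0641, 0.0018]
tcp_rot: [3.08, -0.018, 1.368]
contact_force: [-0.0, 0.1, -0.6]
grip_width: 0.037
```

```bash
python3 -c "
from disc import *
red(); print(read_state()['contact_force'])"
```

```text
red n 4922 top z 0.0631 circ [527.8  64.3] tilt deg [0.8 0.3] eef [0.5309 0.0642 0.0018] rot [ 3.08  -0.018  1.368] t 17.25
[-1.70277294 -0.41879981 -0.6285819 ]
```

>>> apply_moves([
  {"dx": 0, "dy": -1, "dz": 3, "turn": 0, "gripper": 20},
  {"dx": 0, "dy": 0, "dz": 0, "turn": 0, "gripper": 20},
])

```text
time_s: 17.5
eef_pos: [0.5317, 0.0643, 0.0017]
tcp_rot: [3.077, -0.018, 1.369]
contact_force: [0.2, -0.2, -0.8]
grip_width: 0.0372
```

```bash
python3 -c "
from disc import *
red(); print(read_state()['contact_force'])"
```

```text
red n 4903 top z 0.0633 circ [528.6  64.9] tilt deg [0.3 0. ] eef [0.5318 0.0644 0.0016] rot [ 3.077 -0.018  1.369] t 17.55
[0.54249956 0.27134172 0.0185867 ]
```

It no longer goes down and the specimen's tilt has levelled to 0.3°, so it rests on the disc. Releasing slowly and rising.

>>> apply_moves([
  {"dx": 0, "dy": 0, "dz": 0, "turn": 0, "gripper": 42},
  {"dx": 0, "dy": 0, "dz": 0, "turn": 0, "gripper": 60},
  {"dx": 0, "dy": 0, "dz": 0, "turn": 0, "gripper": 60},
  {"dx": 0, "dy": 0, "dz": 0, "turn": 0, "gripper": 60},
])

```text
time_s: 18.05
eef_pos: [0.5316, 0.0645, 0.0007]
tcp_rot: [3.078, -0.018, 1.369]
contact_force: [0.4, 0.2, -0.7]
grip_width: 0.06
```

>>> apply_moves([
  {"dx": 0, "dy": 0, "dz": -20, "turn": 0, "gripper": 60},
  {"dx": 0, "dy": 0, "dz": -40, "turn": 0, "gripper": 60},
  {"dx": 0, "dy": 0, "dz": -40, "turn": 0, "gripper": 60},
  {"dx": -30, "dy": -40, "dz": -20, "turn": 0, "gripper": 60},
  {"dx": -50, "dy": -30, "dz": 0, "turn": 0, "gripper": 60},
])

```text
time_s: 18.68
eef_pos: [0.4393, 0.0001, 0.1174]
tcp_rot: [3.079, -0.016, 1.371]
contact_force: [0.4, -0.4, 0.2]
grip_width: 0.0599
```

>>> apply_moves([
  {"dx": -50, "dy": -30, "dz": 0, "turn": 0, "gripper": 60},
  {"dx": -50, "dy": -20, "dz": 0, "turn": 0, "gripper": 60},
  {"dx": 0, "dy": 0, "dz": 0, "turn": 0, "gripper": 60},
  {"dx": 0, "dy": 0, "dz": 0, "turn": 0, "gripper": 60},
])

```text
time_s: 19.18
eef_pos: [0.3658, -0.0915, 0.1131]
tcp_rot: [3.076, -0.018, 1.37]
contact_force: [0.2, -0.0, 0.3]
grip_width: 0.0598
```

```bash
cat > fin.py <<'E'
from disc import *
disc("scene"); disc("top"); ang(("top","scene"),True)
for n in("scene","top"):
    f=grab_frame(n); save(f,n+"9.png",s=1.4); P=cloud(f); Hs=cv2.cvtColor(f["pixels"],cv2.COLOR_RGB2HSV); h,s,v=[Hs[...,i].astype(int) for i in range(3)]
    m=((h<7)|(h>172))&(s>130)&(v>50)&(np.hypot(P[...,0]-.527,P[...,1]-.063)<.04)&(P[...,2]>.055); X=P[m]
    print(n,"red",len(X),X.mean(0).round(4),np.round(cv2.minEnclosingCircle((X[:,:2]*1000).astype(np.float32))[0],1), np.ptp(X[:,2]).round(4))
    for k in("specimen_green_mid","specimen_grey_mid","eyepiece","reagent","petri","screwdriver","mouse"):
        print(" ",k,[world(f,*b["location"]).round(3).tolist() for b in boxes_of(f,k)[:2]])
s=read_state(); print(s["time_s"],s["eef_pos"],s["contact_force"])
E
python3 fin.py | grep -v "   z"
```

```text
scene bright 75.0 158 z 0.0336 mean [0.5338 0.0666] circle [527.5  62.3] 30.2
scene z>.0315 75.0 625 z 0.033 mean [0.5291 0.0634] circle [525.8  64.1] 70.4
top bright 119.0 271 z 0.0335 mean [0.5229 0.0607] circle [526.4  64.6] 31.5
top z>.0315 119.0 636 z 0.0333 mean [0.5225 0.0678] circle [521.7  63.1] 66.0
top arm 45 y 0.1052 z 0.033 0.128 x at z0 -0.0015 mean x -0.0026 z 0.0842 fit angle deg 89.1 sd 0.0025
top cover 563 y -0.0026 z 0.03 0.15 x at z0 -0.002 mean x -0.0064 z 0.0918 fit angle deg 87.3 sd 0.0007
top tab 71 y -0.0025 z 0.166 0.215 x at z0 -0.0173 mean x -0.0117 z 0.2003 fit angle deg 91.6 sd 0.0019
scene arm 103 y 0.1061 z 0.033 0.128 x at z0 0.0047 mean x 0.0009 z 0.0877 fit angle deg 87.6 sd 0.0032
scene cover 994 y 0.0079 z 0.03 0.15 x at z0 0.0045 mean x 0.0001 z 0.0937 fit angle deg 87.3 sd 0.0007
scene tab 137 y 0.0021 z 0.165 0.216 x at z0 0.0122 mean x -0.0056 z 0.1952 fit angle deg 84.8 sd 0.0026
scene red 138 [0.5287 0.0646 0.0647] [527.7  64.2] 0.0074
  specimen_green_mid [[0.6, -0.3, 0.035]]
  specimen_grey_mid [[0.525, -0.282, 0.035], [0.659, 0.146, 0.153]]
  eyepiece [[0.78, -0.211, 0.052], [0.606, -0.304, 0.034]]
  reagent [[0.633, 0.393, 0.085], [0.502, -0.262, 0.006]]
  petri [[0.442, 0.368, 0.005]]
  screwdriver [[0.574, -0.514, 0.007]]
  mouse [[0.804, 0.059, 0.032]]
top red 135 [0.5261 0.0665 0.0644] [526.7  66.4] 0.0112
  specimen_green_mid [[0.591, -0.296, 0.035], [0.8, 0.05, 0.031]]
  specimen_grey_mid [[0.522, -0.29, 0.036], [0.631, 0.038, 0.156]]
  eyepiece [[0.786, -0.212, 0.055]]
  reagent [[0.631, 0.046, 0.172], [0.617, 0.378, 0.087]]
  petri [[0.387, -0.045, 1.226]]
  screwdriver [[0.587, -0.515, 0.025]]
  mouse [[0.801, 0.055, 0.032], [0.504, -0.273, 0.002]]
20.175 [ 0.36548551 -0.09146829  0.11275738] [ 0.01328938 -0.33725716 -0.07936793]
```

View pics/scene9.png

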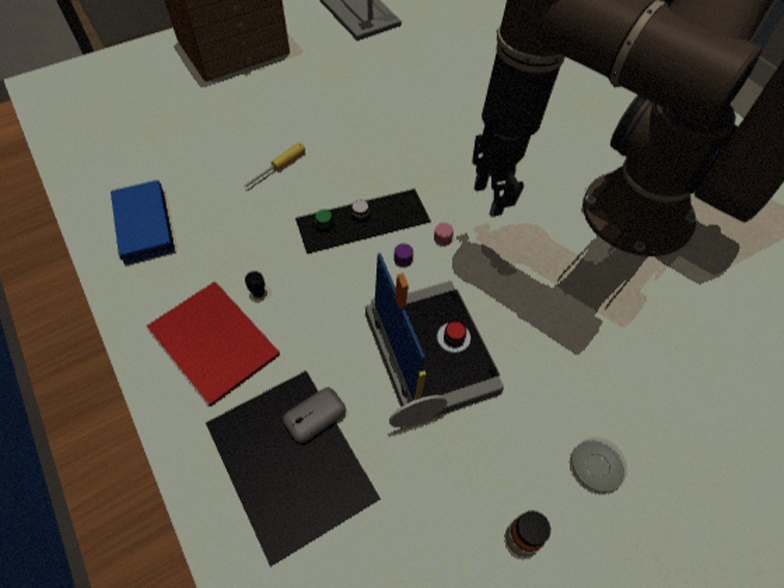

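The red specimen stands on the white disc at (455, 333). The cover is upright in line with the yellow arm at (400, 320), everything else is in place and the gripper is clear. Handing in.

```bash
python3 -c "
from workcell import *
print(close_job())"
```

```text
the job is handed in; nothing more can be done
None
```

I folded the cover up by its tab, released it, then set the red-banded specimen on the white disc and lowered it until it touched. I handed the job in at about 20 s of the 64 s; no verdict was reported.

**Last checks**
- **Cover:** it stands at 87.3° in both camera views and held that after release. The index arm reads 87.6° from the scene camera but 89.1° from the top camera. The two arm readings disagree by 1.5°, but both are within the 4° limit. The arm's fitted angle did not change.
- **Specimen:** its centre is within about 3 mm of the disc's centre (limit 13 mm). Its tilt was about 0.3° just before release, and its red top sits at z ≈ 0.064, which matches standing flat on the disc.
- **Bystanders:** all seven look unmoved in the last scene picture, and the scene camera's positions match the first ones to about 1 cm. A few network reports in the top view were false detections, and its dish position was wrong.
- **Robot:** the gripper is clear of everything.

**What went wrong:** the first pinch closed above the tab. The real fingertips sit about 38 mm farther back along the tool than the reported TCP. I confirmed this with the wrist and scene cameras and corrected for it. The tool also drifted about 3.5° in tilt, which did not affect the placement.

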